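Stack sample canisters by weight in the carrier

ROBOT

A 7-joint arm with a two-finger parallel gripper is mounted at the origin on the work surface. World frame = base frame: x ahead of the robot, y to its left, z up, the work surface at z = 0. Lengths are in m, angles in rad, forces in N, time in s.
With the tool pointing down it reaches from about 0.4 to 0.85 m from the base axis. Payload 10.4 kg.
Tool frame: the origin (TCP) lies on the centre line of the jaws, within the pads' length; the fingertips stand 11 mm ahead of it and the grasp point (between the pads) lies 8 mm behind it; z points along the fingers, y is the line along which they close (so a half turn about z gives the same grasp; the last joint's range is limited). The gripper opens to 87 mm and grips with 3 to 60 N. Pads are 19 mm wide; open, the fingers measure 117 mm over their backs; the gripper's body (75 mm by 190 mm) begins 51 mm behind the grasp point.
Start: joints at [-1.202, 0.332, -0.065, 1.46, 0.022, 1.35, -0.088], TCP at [0.239, 0.578, 0.234] pointing down, gripper open.
Joint ranges: [-2.6, 2.6], [-0.5, 2.12], [-1.47, 1.34], [0.16, 2.42], [-1.27, 4.41], [0.06, 2.06], [-2.6, 2.6]. Speed limits (rad/s): [2.22, 2.22, 2.79, 2.79, 3.14, 3.14, 3.14].

INTERFACE

Orientations are given as a unit quaternion [x, y, z, w].
In Python, from bench import r gives the robot as it stands.
- The arm moves only by the shell command python3 -m pendant 'ROWS' [OPENING] [FORCE]. ROWS is JSON, a list of rows, each a list of 4 numbers: the shift along the tool's x, y, z in m, then the turn about the tool's z in rad. A call has 1 to 8 rows; each row shifts and turns the commanded pose from where the row before left it, along the tool's axes as they then stand; what a row does not reach is not made up. A row lasts 1/12 s, in which the tool goes at most 41.7 mm and 7.16 degrees, less where a joint would pass 70% of its speed; a pose out of reach is approached as far as the arm can. A call with a gripper value outside its range is refused whole. OPENING is the opening, from 0 (shut) to 1 (fully open), set as the call begins (- or left out, the last holds). The fingers move at their own pace and stop on an object; FORCE is the grip in N (left out, the last holds). Time passes only in rows, so rows that do not move let the fingers close. It gives the time, the measured TCP pose, the force, the opening and the grip force at its end, in the units of the state.
- r.read_state(): the state, without advancing time (a new reading comes with each control period).
- r.camera(name): name is "scene" or "side" or "wrist"; returns a dict with "img" (480x640x3 uint8, red, green, blue), "camera_matrix" (3x3 intrinsics, pixels), "xyz" and "attitude" of the camera in the world. Camera axes: x right, y down, z forward; pixel columns grow to the right and rows downward; lengths in m; the calibration is good to about 2 mm. The wrist camera is an equidistant fisheye: a pixel r from the principal point sees the ray r / f radians off the axis. A picture is of the moment at which its call begins. There is no depth.
- r.close_job(): hands the job in; it is judged then, once.
Trained networks look in the newest picture that a camera, given by its name, has taken for a name from the list of things; names that differ only in an ending like _2 or _b are one class to them, and where a whole thing is asked for, a point or a joint stands for the part that bears it (a point fixed in the world has none). Each returns a list of dicts, best first, with "score" (0 to 1); they miss things now and then, are a little off and sometimes report something else, mostly with a low value. They report only what shows in the picture. A call takes as long as a camera call.
- r.outline_of(thing, camera): "mask" (480x640 bool, what is visible of it) and "bbox" ([centre column, centre row, width, height] in pixels, round what is visible of it).
The state is a dict: "time": time; "joint_positions": joint angles; "joint_vel": joint speeds; "joint_torque": joint torques, N m; "ee_pos": TCP position; "eef_rot": TCP orientation; "ft_force": force on the tool from outside, world axes, zero at the start; "torque": the same for the moment, N m; "width": finger opening in m; "grip_force": force on a finger pad.
Only numpy, scipy, OpenCV 4.12 (cv2) and the standard library are available. Lean on these libraries where they do the work, as an engineer would, in place of code of your own. Each camera call takes 0.05 s, during which the arm holds its last target. There are 200 camera calls.

TASK

Three look-alike sample canisters of different weight are on the bench, two lying on cradles and one standing. Heft them to judge which is heavier, then stack them upright, lids up, in the four-post carrier: the heaviest first at the bottom, the next on it, the lightest on top, all in line and each set down gently, not dropped. Leave everything else where it is.

Things in the scene. Friction and masses are not known exactly. Their poses are not given: they have to be found in the camera images.
- can_a_mid (a point): centre of one of three look-alike sealed canisters: aluminium cylinder 54 mm across, 80 mm long, flat blue lid flush at one end. z axis: from foot to lid, 40 mm from here to either end. Lies level at first, lid roughly towards the robot. Weights 0.15 to 0.82 kg, each at least 1.5 times the next lighter; looks and letters do not tell which
- cradle_a: low grey cradle fixed to the bench, 60 x 40 mm, two rounded rails along its x axis with tops 16 mm above the bench, holding a canister lengthwise with its axis 40 mm above the bench; origin at the centre of its underside; narrower than the canister, so fingers pass down on both sides
- can_b_mid (a point): centre of one of three look-alike sealed canisters: aluminium cylinder 54 mm across, 80 mm long, flat blue lid flush at one end. z axis: from foot to lid, 40 mm from here to either end. Lies level at first, lid roughly towards the robot. Weights 0.15 to 0.82 kg, each at least 1.5 times the next lighter; looks and letters do not tell which
- cradle_b: low grey cradle fixed to the bench, 60 x 40 mm, two rounded rails along its x axis with tops 16 mm above the bench, holding a canister lengthwise with its axis 40 mm above the bench; origin at the centre of its underside; narrower than the canister, so fingers pass down on both sides
- can_c_mid (a point): centre of one of three look-alike sealed canisters: aluminium cylinder 54 mm across, 80 mm long, flat blue lid flush at one end. z axis: from foot to lid, 40 mm from here to either end. Stands upright on the bench at first. Weights 0.15 to 0.82 kg, each at least 1.5 times the next lighter; looks and letters do not tell which
- carrier_floor (a point): centre of the carrier's floor. Fixed to the bench: round white base 104 mm across, 10 mm thick (this point on its top), four upright blue posts 8 mm thick, 70 mm high above the floor, at 35.5 mm radius, 45, 135, 225, 315 degrees from its x axis. A canister has 4.5 mm play between them; the openings towards +x, -x, +y, -y, 42 mm wide, admit fingers; canisters 2 and 3 stand on the one below
- beaker: clear glass beaker, bystander, 64 mm across, 85 mm tall, open top; origin at the centre of its underside
- jar: amber glass jar with white cap, bystander, 56 mm across, 75 mm tall; origin at the centre of its underside
- weight: brass knob weight, bystander, 44 mm across, 55 mm tall; origin at the centre of its underside
- brush: wooden-handled sample brush lying flat, bystander, about 160 mm long and 30 mm wide, under 25 mm high; origin near its middle, x along its length
- pen_cup: green cup with two pens, bystander, 72 mm across, 135 mm tall with the pens; origin at the centre of its underside
- mortar: white ceramic bowl, bystander, 90 mm across, 50 mm tall; origin at the centre of its underside

How it is judged:
By the outcome, as a careful person would: the job done as asked, in the order asked, and still so for the second after the job is handed in, with the robot touching nothing.
It also fails if it takes over 72 s, if anything falls off the work surface, if the arm or the gripper's body presses on something with over 40 N, if the wrist force passes 120 N, or if a joint passes its speed limit or range.

## Working session

There is one attempt and no reset: what is moved stays moved. The work goes in short steps, Python scripts to look and compute and a shell command to move; the robot and the scene stay as the last step left them, time stands still between calls to the robot, and variables do not carry over. Pictures are saved under pics/ and viewed, at most 10 in all, crops included, and the job is handed in when it is done.

```bash
ls; mkdir -p pics; cat > h.py <<'E'
import numpy as np, cv2
from bench import r
from scipy.spatial.transform import Rotation as R
def cam(n):
    c=r.camera(n); a=np.array(c["attitude"],float)
    M=a if a.shape==(3,3) else R.from_quat(a).as_matrix()
    return c["img"],np.array(c["camera_matrix"]),np.array(c["xyz"]),M
def ray(n,K,M,u,v):
    x=(u-K[0,2])/K[0,0]; y=(v-K[1,2])/K[1,1]
    if n=="wrist":
        t=np.hypot(x,y); s=np.sinc(t/np.pi); d=np.array([x*s,y*s,np.cos(t)])
    else: d=np.array([x,y,1.])
    return M@d
def at(n,K,p,M,u,v,z):
    d=ray(n,K,M,u,v); return p+d*(z-p[2])/d[2]
def proj(n,K,p,M,X):
    d=M.T@(np.array(X)-p)
    if n=="wrist":
        h=np.hypot(d[0],d[1]); t=np.arctan2(h,d[2]); q=d[:2]/h*t
    else: q=d[:2]/d[2]
    return q[0]*K[0,0]+K[0,2],q[1]*K[1,1]+K[1,2]
E
python3 - <<'E'
from h import *
s=r.read_state(); print({k:np.round(v,3) for k,v in s.items()})
ims=[]
for n in("scene","side"):
    I,K,p,M=cam(n); cv2.imwrite(f"pics/{n}0.png",I[:,:,::-1]); print(n,np.round(K,1).tolist(),p.round(3),M.round(3).tolist())
    for t in "can_a_mid cradle_a carrier_floor beaker jar weight brush pen_cup mortar".split():
        try:
            for o in r.outline_of(t,n)[:4]: print(n,t,round(o["score"],2),np.round(o["bbox"]).astype(int),np.round(at(n,K,p,M,o["bbox"][0],o["bbox"][1],.04),3))
        except Exception as e: print(t,e)
E
```

```text
pics
{'time': np.float64(0.0), 'joint_positions': array([-1.202,  0.333, -0.065,  1.461,  0.022,  1.35 , -0.088]), 'joint_vel': array([-0.001,  0.   ,  0.001,  0.001,  0.001, -0.   , -0.   ]), 'joint_torque': array([-0.0000e+00, -6.2325e+01,  2.5000e-02, -3.8990e+01, -6.1000e-02,
        4.0000e-02,  0.0000e+00]), 'ee_pos': array([0.239, 0.577, 0.233]), 'eef_rot': array([ 0.195,  0.981, -0.001, -0.   ]), 'ft_force': array([ 0.22 , -0.812, -0.268]), 'torque': array([0.014, 0.013, 0.021]), 'grip_force': np.float64(0.0), 'width': np.float64(0.087)}
scene [[472.3, 0.0, 324.9], [0.0, 472.3, 245.5], [0.0, 0.0, 1.0]] [1.114 0.202 0.752] [[-0.336, 0.731, -0.594], [0.942, 0.248, -0.228], [-0.02, -0.636, -0.772]]
scene can_a_mid 0.82 [359 272  43  46] [0.607 0.074 0.04 ]
scene can_a_mid 0.52 [456 288  59  59] [0.585 0.249 0.04 ]
scene carrier_floor 0.83 [457 288  58  60] [0.584 0.251 0.04 ]
scene carrier_floor 0.57 [221 239  12  24] [ 0.618 -0.208  0.04 ]
scene carrier_floor 0.27 [390 227  22  63] [0.481 0.099 0.04 ]
scene beaker 0.7 [217 150  31  47] [ 0.374 -0.347  0.04 ]
scene jar 0.69 [312
[... 695 characters left out ...]
0.287  0.04 ]
side cradle_a 0.64 [314 237  26  11] [0.581 0.017 0.04 ]
side carrier_floor 0.6 [263 192  42  47] [0.569 0.24  0.04 ]
side beaker 0.63 [322 406  47  71] [ 0.382 -0.338  0.04 ]
side beaker 0.44 [349 251  34  46] [ 0.617 -0.062  0.04 ]
side weight 0.67 [267 304  24  35] [ 0.407 -0.115  0.04 ]
side weight 0.42 [245 250  61  42] [0.438 0.047 0.04 ]
side brush 0.6 [322 405  47  72] [ 0.383 -0.338  0.04 ]
side brush 0.59 [246 250  60  40] [0.44  0.048 0.04 ]
side brush 0.55 [441 239  40  68] [ 0.804 -0.126  0.04 ]
side pen_cup 0.57 [440 240  35  71] [ 0.797 -0.129  0.04 ]
side pen_cup 0.19 [266 303  23  31] [ 0.408 -0.111  0.04 ]
side mortar 0.73 [351 192  36  31] [0.751 0.129 0.04 ]
```

View pics/scene0.png

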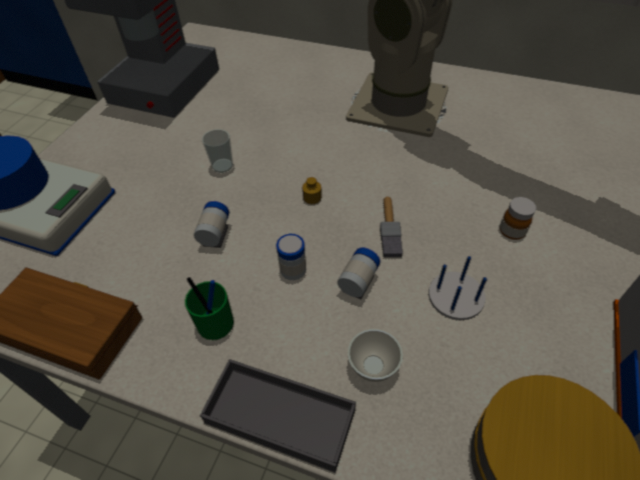

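View pics/side0.png

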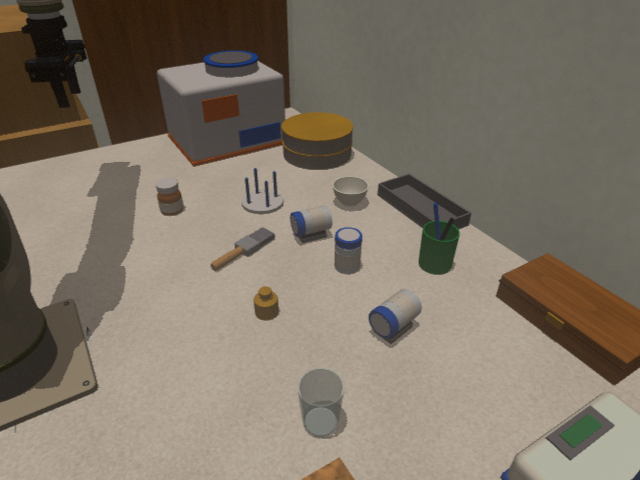

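The scene picture shows one lying can at (359,272), one at (211,224), and the standing can at (291,255). The carrier is at (457,290). The side view agrees, with these at (310,221), (395,314), (348,250) and (262,202).

```bash
cat >> h.py <<'E'
def go(x,y,z,yaw=None):
    "tool shift to world TCP target, and turn about tool z so that tool y has world heading yaw (mod pi)"
    s=r.read_state(); T=R.from_quat(s["eef_rot"]).as_matrix(); d=T.T@(np.array([x,y,z])-s["ee_pos"])
    h=np.arctan2(T[1,1],T[0,1]); o=""
    if yaw is not None:
        t=(-(yaw-h)+np.pi/2)%np.pi-np.pi/2; o=f"turn {t:.3f}"
    print("t",round(float(s["time"]),1),"tcp",s["ee_pos"].round(4),"head",round(float(h),3),"j7",round(float(s["joint_positions"][6]),2),"shift",d.round(4),o)
E
python3 - <<'E'
from h import *
C={n:cam(n) for n in("scene","side")}
def tri(a,b,z):
    q=[at(n,*C[n][1:],*uv,z)[:2].round(3) for n,uv in(("scene",a),("side",b))]; print(q)
print("A");tri((359,272),(310,221),.04)
print("B");tri((211,224),(395,314),.04)
print("C");tri((291,255),(348,250),.04)
print("carrier");tri((457,291),(262,202),.008)
print("pen, jar,brush"); tri((210,305),(438,245),.05);tri((517,218),(170,197),.037); tri((390,225),(246,250),.01)
print(R.from_quat(r.read_state()["eef_rot"]).as_matrix().round(3).tolist())
go(.56,.22,.30,0)
E
```

```text
A
[array([0.607, 0.073]), array([0.604, 0.072])]
B
[array([ 0.588, -0.248]), array([ 0.584, -0.249])]
C
[array([ 0.61 , -0.062]), array([ 0.616, -0.058])]
carrier
[array([0.567, 0.254]), array([0.569, 0.247])]
pen, jar,brush
[array([ 0.767, -0.151]), array([ 0.773, -0.148])]
[array([0.371, 0.337]), array([0.372, 0.336])]
[array([0.448, 0.094]), array([0.454, 0.085])]
[[-0.924, 0.382, 0.0], [0.382, 0.924, 0.0], [-0.0, 0.0, -1.0]]
t 1.1 tcp [0.2387 0.5777 0.2336] head 1.179 j7 -0.09 shift [-0.4336 -0.2078 -0.0664] turn 1.179
```

```bash
python3 -m pendant '[[-0.031,-0.015,-0.005,0],[-0.031,-0.015,-0.005,0],[-0.031,-0.015,-0.005,0],[-0.031,-0.015,-0.005,0],[-0.031,-0.015,-0.005,0],[-0.031,-0.015,-0.005,0],[-0.031,-0.015,-0.005,0]]' && python3 -m pendant '[[-0.031,-0.015,-0.005,0],[-0.031,-0.015,-0.005,0],[-0.031,-0.015,-0.005,0],[-0.031,-0.015,-0.005,0],[-0.031,-0.015,-0.005,0],[-0.031,-0.015,-0.005,0],[-0.031,-0.015,-0.005,0],[0,0,0,0]]'
python3 - <<'E'
from h import *
I,K,p,M=cam("wrist"); cv2.imwrite("pics/w1.png",I[:,:,::-1]); print(K.round(1).tolist(),p.round(3),M.round(2).tolist())
for t in "can_a_mid","carrier_floor","cradle_a":
    for o in r.outline_of(t,"wrist")[:4]: print(t,round(o["score"],2),np.round(o["bbox"]).astype(int),np.round(at("wrist",K,p,M,*o["bbox"][:2],.01 if t[1]=='a' and t[2]=='r' else .04),3))
go(.6,.07,.3)
E
```

```text
time: 1.68
ee_pos: [0.4, 0.3963, 0.269]
eef_rot: [0.195, 0.981, 0.0, 0.0]
ft_force: [0.1, 0.7, -0.3]
width: 0.087
grip_force: 0.0
time: 2.35
ee_pos: [0.5638, 0.2105, 0.3045]
eef_rot: [0.199, 0.98, -0.001, 0.002]
ft_force: [0.7, -1.2, 0.5]
width: 0.0873
grip_force: 0.0
[[371.6, 0.0, 324.2], [0.0, 371.6, 242.2], [0.0, 0.0, 1.0]] [0.499 0.238 0.456] [[0.39, 0.89, 0.24], [0.92, -0.38, -0.1], [-0.0, 0.26, -0.96]]
can_a_mid 0.64 [234 278  59  68] [0.601 0.074 0.04 ]
carrier_floor 0.95 [362 197  78  86] [0.576 0.255 0.01 ]
cradle_a 0.45 [253 268  19  38] [0.598 0.102 0.04 ]
t 2.5 tcp [0.5589 0.2189 0.3033] head 1.18 j7 0.78 shift [-0.0947 -0.1221  0.0032]
```

View pics/w1.png

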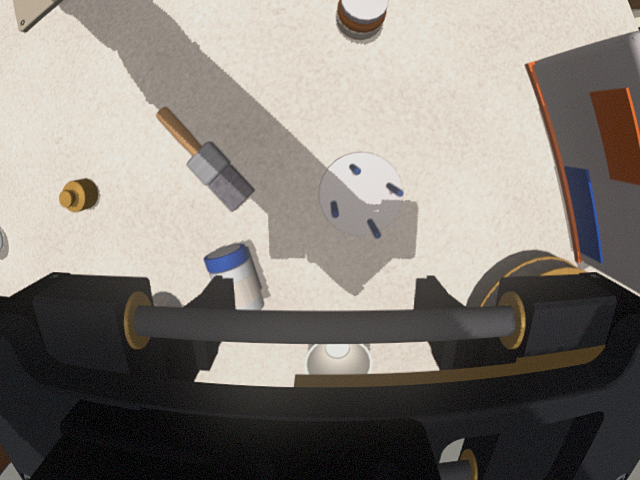

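The wrist view shows the carrier disc centred near (362,197), with the four posts seen from above. Can A's lid is at (229,258), with its body running down to (255,305).

```bash
cat >> h.py <<'E'
from scipy.optimize import least_squares, minimize
def cyl(c,x,y,yaw=None,z=.04,r_=.027,L=.08):
    a=np.linspace(0,2*np.pi,24,endpoint=False); ax=np.array([0,0,1.]) if yaw is None else np.array([np.cos(yaw),np.sin(yaw),0])
    e=np.array([1.,0,0]) if yaw is None else np.array([0,0,1.]); f=np.cross(ax,e)
    P=[np.array([x,y,z])+s*L/2*ax+r_*(np.cos(t)*e+np.sin(t)*f) for s in(-1,1) for t in a]
    m=np.zeros((480,640),np.uint8); cv2.fillConvexPoly(m,cv2.convexHull(np.float32([proj(*c,q) for q in P])).astype(np.int32),1); return m>0
def fit(ms,x,y,yaw=None):
    "ms: list of (cam tuple, mask); best cylinder pose by mask overlap"
    def f(v): 
        return -sum((lambda m:(m&k).sum()/(m|k).sum())(cyl(c,v[0]*.01,v[1]*.01,None if yaw is None else v[2])) for c,k in ms)/len(ms)
    v0=np.array([x*100,y*100]+([] if yaw is None else [yaw])); n=len(v0)
    S=[v0]+[v0+np.eye(n)[i]*(.8 if i<2 else .25) for i in range(n)]
    q=minimize(f,v0,method="Nelder-Mead",options=dict(initial_simplex=S,xatol=.01,fatol=1e-3)); return (q.x*np.array([.01,.01,1])[:n]).round(4),round(-q.fun,2)
E
cat > m.py <<'E'
from h import *
G={"A":(.604,.073,0.5),"B":(.586,-.248,.2),"C":(.612,-.06)}
B={k:[] for k in G}; res=[];cs=[]
for n in("scene","side","wrist"):
    I,K,p,M=cam(n); c=(n,K,p,M); cs.append(c); seen=[]
    for t in "can_a_mid","can_b_mid","can_c_mid":
        for o in r.outline_of(t,n):
            w=at(n,K,p,M,*o["bbox"][:2],.04)
            for k,g in G.items():
                if np.hypot(*(w[:2]-g[:2]))<.03 and (k not in seen): seen.append(k);B[k].append((c,o["mask"]))
    hsv=cv2.cvtColor(I,cv2.COLOR_RGB2HSV); u,v=proj(*c,(.57,.25,.045)); 
    dk=((hsv[:,:,1]>90)&(hsv[:,:,0]>95)&(hsv[:,:,0]<135)).astype(np.uint8); w=np.zeros_like(dk); cv2.circle(w,(int(u),int(v)),55,1,-1)
    nb,_,st,ce=cv2.connectedComponentsWithStats(dk*w)
    b=[ce[i] for i in range(1,nb) if st[i,4]>12]; print(n,seen,np.round(b).astype(int).tolist()); res.append(b)
def posts(v): return [(v[0]+.0355*np.cos(v[2]+a),v[1]+.0355*np.sin(v[2]+a),.045) for a in np.pi/4+np.pi/2*np.arange(4)]
def f(v,ix=range(3)):
    e=[]
    for i in ix:
        P=np.array([proj(*cs[i],q) for q in posts(v)])
        for q in res[i]: d=P-q; e+=list(d[np.argmin((d**2).sum(1))])
    return np.array(e)
for ix in((0,),(1,),(2,),range(3)):
    if not all(len(res[i]) for i in ix): continue
    q=min((least_squares(f,(.572,.251,y),loss="soft_l1",x_scale=(.01,.01,.3),args=(ix,)) for y in np.arange(0,1.5,.25)),key=lambda s:s.cost); print("carrier",list(ix),q.x.round(4),round(q.cost,1))
for k,g in G.items():
    if B[k]:
        for ms in [[m] for m in B[k]]+[B[k]]: print(k,[m[0][0] for m in ms],fit(ms,*g))
E
python3 m.py
```

```text
scene ['A', 'B', 'C'] [[465, 268], [441, 276], [481, 288], [455, 298]]
side ['A', 'B', 'C'] [[256, 138], [298, 218]]
wrist ['A'] [[351, 179], [394, 202]]
carrier [0] [0.5732 0.2548 0.7119] 0.4
carrier [1] [0.5592 0.1292 1.3913] 83.3
carrier [2] [0.5775 0.2559 0.6945] 2.8
carrier [0, 1, 2] [0.5759 0.2549 0.7018] 101.2
A ['scene'] (array([ 0.6079,  0.073 , -0.1724]), np.float64(0.93))
A ['side'] (array([ 0.6062,  0.0699, -0.219 ]), np.float64(0.94))
A ['wrist'] (array([0.5977, 0.0829, 0.3106]), np.float64(0.53))
A ['scene', 'side', 'wrist'] (array([ 0.6073,  0.0727, -0.1525]), np.float64(0.79))
B ['scene'] (array([ 0.5871, -0.2464,  0.2206]), np.float64(0.94))
B ['side'] (array([ 0.5848, -0.2487,  0.2617]), np.float64(0.9))
B ['scene', 'side'] (array([ 0.5873, -0.2478,  0.2538]), np.float64(0.92))
C ['scene'] (array([ 0.6166, -0.0579]), np.float64(0.9))
C ['side'] (array([ 0.6176, -0.0591]), np.float64(0.91))
C ['scene', 'side'] (array([ 0.6167, -0.0583]), np.float64(0.9))
```

```bash
python3 - <<'E'
from h import *
go(.607,.072,.12,1.381)
E
python3 -m pendant '[[0,0,0,-0.1],[0,0,0,-0.1],[0,0,0,0]]'
python3 - <<'E'
from h import *
go(.607,.072,.12,1.381)
E
```

```text
t 3.1 tcp [0.5596 0.2179 0.3036] head 1.179 j7 0.78 shift [-0.0996 -0.1167  0.1836] turn -0.202
time: 3.4
ee_pos: [0.5596, 0.2178, 0.3035]
eef_rot: [0.093, 0.996, 0.0, 0.0]
ft_force: [-0.1, 1.1, -0.0]
width: 0.0869
grip_force: 0.0
t 3.4 tcp [0.5596 0.2178 0.3035] head 1.384 j7 0.98 shift [-0.0737 -0.1345  0.1835] turn 0.003
```

```bash
python3 -m pendant '[[-0.015,-0.027,0.03,0],[-0.015,-0.027,0.03,0],[-0.015,-0.027,0.03,0],[-0.015,-0.027,0.03,0],[-0.0137,-0.0265,0.03,0],[0,0,0.03,0],[0,0,0.02,0],[0,0,0,0]]' && python3 - <<'E'
from h import *
go(.607,.072,.032,1.381)
E
```

```text
time: 4.07
ee_pos: [0.6023, 0.075, 0.1033]
eef_rot: [0.098, 0.995, -0.001, -0.003]
ft_force: [-0.7, 1.2, -0.1]
width: 0.087
grip_force: 0.0
t 4.1 tcp [0.6023 0.075  0.1033] head 1.375 j7 1.27 shift [-0.0057 -0.0019  0.0713] turn -0.006
```

```bash
python3 -m pendant '[[-0.002,-0.001,0.024,0],[0,0,0.024,0],[0,0,0.023,0],[0,0,0,0]]' && python3 -m pendant '[[0,0,0,0],[0,0,0,0],[0,0,0,0],[0,0,0,0],[0,0,0,0]]' 0 25 && python3 -c "
from h import *
go(.607,.072,.032,1.381)
print(r.read_state()['ft_force'])"
```

```text
time: 4.4
ee_pos: [0.6047, 0.075, 0.034]
eef_rot: [0.096, 0.995, -0.001, -0.002]
ft_force: [-0.9, -0.4, -0.4]
width: 0.0869
grip_force: 0.0
time: 4.82
ee_pos: [0.6074, 0.0749, 0.0381]
eef_rot: [0.096, 0.995, 0.0, 0.001]
ft_force: [0.2, -0.2, 1.2]
width: 0.0616
grip_force: 0.0
t 4.8 tcp [0.6074 0.0749 0.0381] head 1.379 j7 1.29 shift [-0.0002 -0.0029  0.0061] turn -0.002
[ 0.16884634 -0.17811347  1.15155079]
```

```bash
python3 -m pendant '[[0,0,0.004,0],[0,0,0,0],[0,0,0,0]]' && python3 -m pendant '[[0,0,-0.015,0],[0,0,-0.015,0],[0,0,-0.015,0],[0,0,0,0],[0,0,0,0],[0,0,0,0]]' && python3 -c "
from h import *
for i in range(5):
  cam('wrist'); s=r.read_state(); print(s['ft_force'].round(2),s['torque'].round(2),round(s['width'],4),round(s['grip_force'],1),s['ee_pos'][2].round(4))"
```

```text
time: 5.07
ee_pos: [0.6069, 0.0751, 0.0328]
eef_rot: [0.096, 0.995, 0.0, 0.0]
ft_force: [1.2, 1.2, -3.3]
width: 0.0447
grip_force: 92.1
time: 5.57
ee_pos: [0.6056, 0.0746, 0.0763]
eef_rot: [0.096, 0.995, -0.0, -0.001]
ft_force: [-0.3, 0.6, -8.0]
width: 0.0451
grip_force: 94.9
[ 0.1   0.2  -6.79] [ 0.02 -0.02 -0.  ] 0.0448 94.9 0.0761
[-0.4  -1.38 -7.25] [ 0.03  0.01 -0.02] 0.0447 94.9 0.0762
[-0.8   0.45 -6.93] [ 0.04 -0.01  0.01] 0.045 94.9 0.0765
[-0.32  0.62 -7.64] [ 0.   -0.04  0.  ] 0.0446 94.9 0.0767
[ 0.42  0.41 -7.82] [ 0.02 -0.05  0.07] 0.0445 94.9 0.077
```

```bash
python3 -c "
from h import *
I,*_=cam('side'); J,*_=cam('scene')
a=cv2.resize(I[130:290,220:420],(400,320),interpolation=2);b=cv2.resize(J[180:340,260:460],(400,320),interpolation=2)
cv2.imwrite('pics/g1.png',np.hstack([a,b])[:,:,::-1])"
```

```text
(no output)
```

View pics/g1.png

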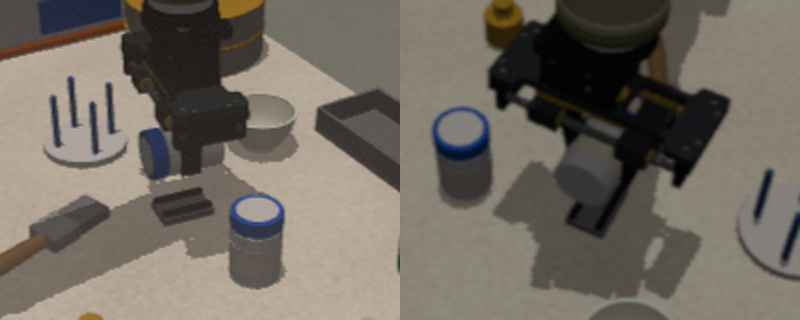

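The picture shows can A gripped level at mid-length and clear of its cradle, weighing about 7.3 N or 0.74 kg. The 1.5 ratio and the 0.82 kg maximum make A the heaviest. I'll set it back down and regrip near the lid, so the foot can swing down.

```bash
python3 -m pendant '[[0,0,0.012,0],[0,0,0.012,0],[0,0,0.01,0],[0,0,0.006,0],[0,0,0.003,0],[0,0,0,0],[0,0,0,0]]' && python3 -m pendant '[[0,0,0,0],[0,0,0,0],[0,0,0,0]]' 0.85 && python3 -m pendant '[[0.012,0,0,0],[0.012,0,0,0],[0,0,0,0],[0,0,0,0]]' && python3 -m pendant '[[0,0,0,0],[0,0,0,0],[0,0,0,0],[0,0,0,0],[0,0,0,0],[0,0,0,0]]' 0 10
```

```text
time: 6.5
ee_pos: [0.6069, 0.0746, 0.0349]
eef_rot: [0.096, 0.995, 0.0, 0.0]
ft_force: [0.8, -0.1, -6.7]
width: 0.0449
grip_force: 94.9
time: 6.75
ee_pos: [0.607, 0.0748, 0.0353]
eef_rot: [0.096, 0.995, 0.0, 0.0]
ft_force: [0.2, 2.3, -4.6]
width: 0.0575
grip_force: 71.1
time: 7.08
ee_pos: [0.5832, 0.08, 0.0356]
eef_rot: [0.095, 0.995, 0.001, 0.0]
ft_force: [-2.2, 0.8, -2.3]
width: 0.073
grip_force: 74.4
time: 7.58
ee_pos: [0.5832, 0.0793, 0.0345]
eef_rot: [0.096, 0.995, 0.0, -0.0]
ft_force: [0.5, 0.2, -7.0]
width: 0.0468
grip_force: 82.0
```

```bash
python3 -c "
from h import *
I,*_=cam('side'); J,*_=cam('scene'); s=r.read_state(); print(s['ft_force'].round(2),s['width'],s['grip_force'])
a=cv2.resize(I[130:290,220:420],(400,320),interpolation=2);b=cv2.resize(J[180:340,260:460],(400,320),interpolation=2)
cv2.imwrite('pics/g2.png',np.hstack([a,b])[:,:,::-1])"
```

```text
[-0.72 -0.06 -7.65] 0.04659266431573763 82.03918260434875
```

View pics/g2.png

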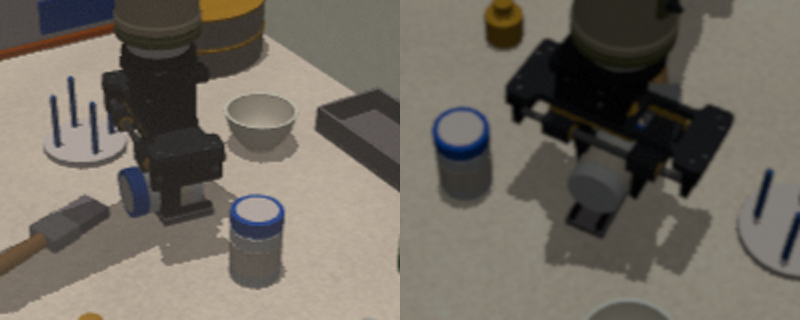

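The can moved about 24 mm with the gripper, so it hadn't been released before the shift. I'll lower the last few millimetres, open fully, wait and check.

```bash
python3 -m pendant '[[0,0,0.002,0],[0,0,0,0]]' && python3 -m pendant '[[0,0,0,0],[0,0,0,0],[0,0,0,0],[0,0,0,0]]' 1 && python3 -m pendant '[[0,0,0,0],[0,0,0,0],[0,0,0,0],[0,0,0,0],[0,0,0,0],[0,0,0,0]]' && python3 -c "
from h import *
c=cam('side');m=[(c,o['mask']) for o in r.outline_of('can_a_mid','side')]
for o in r.outline_of('can_a_mid','side'): print(o['bbox'],at(*(('side',)+c[1:]),*o['bbox'][:2],.04))
I,*_=c; J,*_=cam('scene'); s=r.read_state(); print(s['ft_force'].round(2),s['width'],s['grip_force'])
a=cv2.resize(I[130:290,220:420],(400,320),interpolation=2);b=cv2.resize(J[180:340,260:460],(400,320),interpolation=2)
cv2.imwrite('pics/g3.png',np.hstack([a,b])[:,:,::-1])"
```

```text
time: 7.85
ee_pos: [0.5833, 0.0793, 0.0327]
eef_rot: [0.096, 0.995, 0.0, 0.0]
ft_force: [1.0, 0.4, -6.4]
width: 0.0466
grip_force: 82.0
time: 8.18
ee_pos: [0.5843, 0.0822, 0.0341]
eef_rot: [0.095, 0.996, 0.002, 0.001]
ft_force: [-0.3, 9.6, 2.3]
width: 0.0654
grip_force: 70.6
time: 8.68
ee_pos: [0.5852, 0.0818, 0.0351]
eef_rot: [0.095, 0.995, 0.002, 0.002]
ft_force: [0.4, 6.6, 4.0]
width: 0.0866
grip_force: 71.5
[303.2, 228.8, 42.9, 31.7] [0.57597229 0.05362707 0.04      ]
[0.31 6.21 4.26] 0.08704073610940125 71.55114853361738
```

View pics/g3.png

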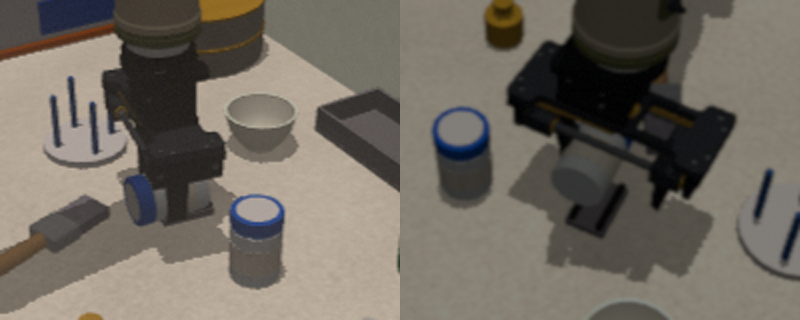

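```bash
python3 -c "
from h import *
W,*_=cam('wrist'); J,*_=cam('scene'); I,*_=cam('side')
a=cv2.resize(W,(800,600))[120:420]
b=cv2.resize(J[200:300,290:390],(300,300),interpolation=2);d=cv2.resize(I[170:270,250:350],(300,300),interpolation=2)
cv2.imwrite('pics/g4.png',np.vstack([a,np.hstack([b,d,np.zeros((300,200,3),np.uint8)])])[:,:,::-1])"
```

```text
(no output)
```

View pics/g4.png

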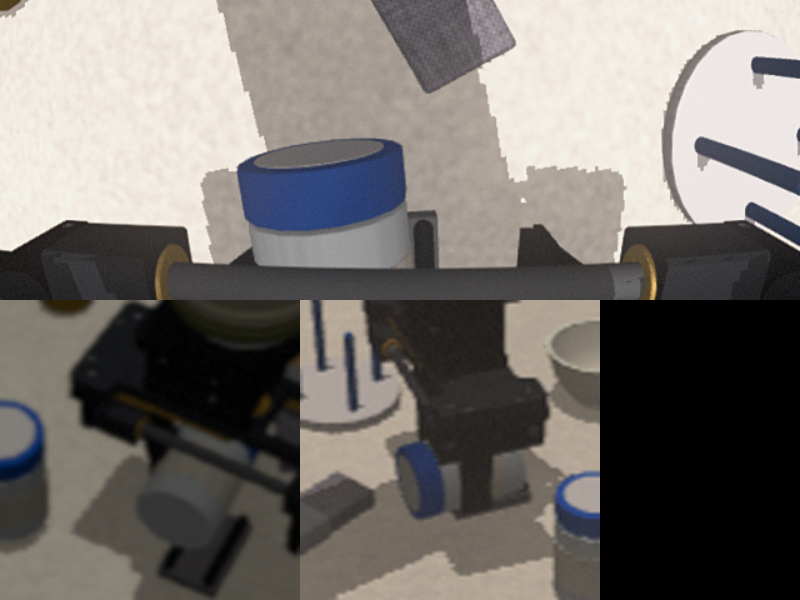

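The wrist view shows the can at (325,200) still clinging to the left finger with the jaws open, and the empty cradle to its right at (425,240). I'll lift a little to see whether it really is attached.

```bash
python3 -m pendant '[[0,0,-0.008,0],[0,0,-0.008,0],[0,0,0,0],[0,0,0,0],[0,0,0,0]]' && python3 -c "
from h import *
for i in range(3):
  c=cam('side'); s=r.read_state(); print(s['ft_force'].round(2),s['torque'].round(2),s['width'],s['grip_force'])
for n in('scene','wrist'):
  c=(n,)+cam(n)[1:]
  for o in r.outline_of('can_a_mid',n)[:3]: print(n,round(o['score'],2),o['bbox'],at(*c,*o['bbox'][:2],.05).round(3))"
```

```text
time: 9.45
ee_pos: [0.5828, 0.0789, 0.0486]
eef_rot: [0.096, 0.995, -0.0, -0.0]
ft_force: [-0.6, -0.1, -8.0]
width: 0.087
grip_force: 72.6
[-0.3   0.52 -6.7 ] [ 0.12 -0.03 -0.01] 0.08694935040919301 72.62924154783832
[-0.22 -0.21 -6.92] [ 0.26 -0.07  0.02] 0.08715436193718959 72.6216336392099
[ 0.5   0.06 -7.56] [ 0.18 -0.09 -0.04] 0.08722304308602459 72.61698977847118
scene 0.84 [354.2, 255.3, 36.7, 38.7] [0.58  0.055 0.05 ]
wrist 0.56 [262.4, 298.0, 142.5, 181.2] [0.573 0.053 0.05 ]
```

The lift confirms it: the full 7.2 N is hanging on one finger. I'll use a fixed carrier post as a stop to pull the can off that finger, low down and with the jaws around it so it can't roll. First I need to check clearance to the appliance.

```bash
python3 - <<'E'
from h import *
K=np.array([[371.6,0,324.2],[0,371.6,242.2],[0,0,1]]);p=np.array([.499,.238,.456]);M=np.array([[.39,.89,.24],[.92,-.38,-.1],[0,.26,-.96]])
for u in((530,65),(578,262),(490,290),(555,255)): print(u,at("wrist",K,p,M,*u,0).round(3))
go(.561,.356,.16)
E
python3 -m pendant '[[0,0,-0.03,0],[0,0,-0.03,0],[0,0,-0.03,0],[0,0,-0.025,0],[0,0,0,0],[0,0,0,0]]'
```

```text
(530, 65) [0.493 0.544 0.   ]
(578, 262) [0.796 0.54  0.   ]
(490, 290) [0.771 0.381 0.   ]
(555, 255) [0.765 0.499 0.   ]
t 9.8 tcp [0.583  0.0792 0.0487] head 1.379 j7 1.27 shift [ 0.0744  0.2676 -0.1114] 
time: 10.3
ee_pos: [0.5838, 0.0793, 0.1646]
eef_rot: [0.096, 0.995, 0.001, 0.001]
ft_force: [-0.6, 0.2, -8.2]
width: 0.087
grip_force: 69.4
```

```bash
python3 -m pendant '[[0.009,0.033,0,0],[0.009,0.033,0,0],[0.009,0.033,0,0],[0.009,0.033,0,0],[0.009,0.033,0,0],[0.009,0.033,0,0],[0.01,0.035,0,0],[0.01,0.035,0,0]]' && python3 -m pendant '[[0,0,0,0],[0,0,0.03,0],[0,0,0.03,0],[0,0,0.03,0],[0,0,0.02,0],[0,0,0.01,0],[0,0,0,0],[0,0,0,0]]' && python3 -c "
from h import *
go(.561,.356,.036)
W,*_=cam('wrist'); J,*_=cam('scene'); I,*_=cam('side')
a=cv2.resize(W,(800,600))[120:420]
b=cv2.resize(J[220:320,400:520],(400,300),interpolation=2);d=cv2.resize(I[130:230,200:320],(400,300),interpolation=2)
cv2.imwrite('pics/g5.png',np.vstack([a,np.hstack([b,d])])[:,:,::-1])"
```

```text
time: 10.97
ee_pos: [0.5603, 0.3573, 0.1608]
eef_rot: [0.096, 0.995, -0.001, -0.001]
ft_force: [1.4, 0.2, -6.8]
width: 0.0871
grip_force: 69.2
time: 11.63
ee_pos: [0.5613, 0.3561, 0.0432]
eef_rot: [0.096, 0.995, -0.0, -0.001]
ft_force: [0.8, 0.5, -7.2]
width: 0.0873
grip_force: 56.3
t 11.6 tcp [0.5613 0.3561 0.0432] head 1.379 j7 0.81 shift [ 0.0003 -0.0002  0.0072]
```

View pics/g5.png

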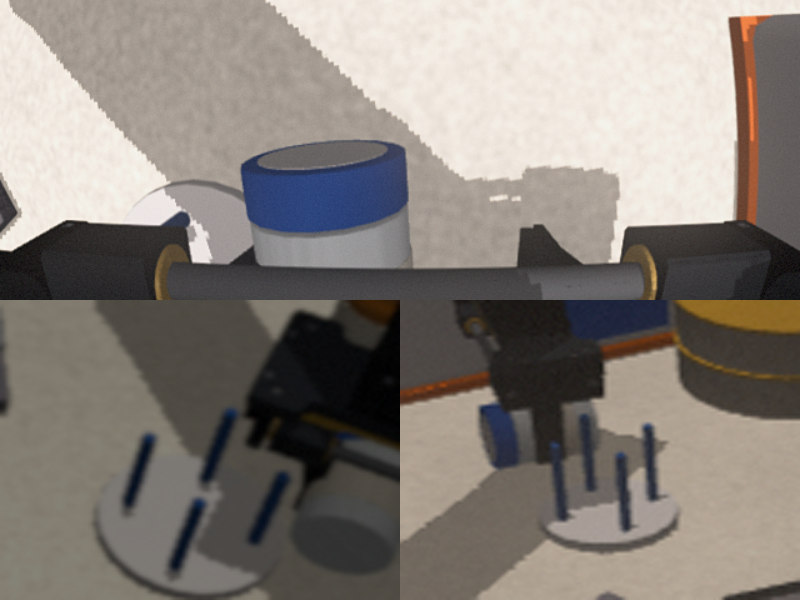

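The scene crop shows the can's foot half just outside the outer post at (270,505), with the finger beside it, as planned. I'll lower a little, then pull the finger past the post.

```bash
python3 -m pendant '[[0,0,0.006,0],[0,-0.008,0,0],[0,-0.008,0,0],[0,0,0,0],[0,0,0,0]]' && python3 -m pendant '[[0,-0.004,0,0],[0,-0.004,0,0],[0,0,0,0]]' && python3 -m pendant '[[0,-0.004,0,0],[0,-0.004,0,0],[0,0,0,0]]'
```

```text
time: 12.2
ee_pos: [0.5583, 0.3425, 0.0387]
eef_rot: [0.095, 0.995, 0.002, 0.001]
ft_force: [0.0, 7.7, -8.6]
width: 0.0871
grip_force: 43.9
time: 12.45
ee_pos: [0.5579, 0.3325, 0.0393]
eef_rot: [0.096, 0.995, 0.001, 0.001]
ft_force: [0.8, -0.4, 0.1]
width: 0.0871
grip_force: 0.0
time: 12.7
ee_pos: [0.5561, 0.3236, 0.0386]
eef_rot: [0.096, 0.995, -0.0, 0.0]
ft_force: [0.0, -0.8, -0.7]
width: 0.087
grip_force: 0.0
```

It's released: grip force is 0 and there's no load. Next, where is the can lying?

```bash
python3 - <<'E'
from h import *
B=[]
for n in("scene","side","wrist"):
    c=(n,)+cam(n)[1:]; seen=0
    for o in r.outline_of("can_a_mid",n):
        w=at(*c,*o["bbox"][:2],.035); 
        if w[1]>.2: print(n,round(o["score"],2),np.round(o["bbox"]),w.round(3),o["mask"].sum()); B.append((c,o["mask"]))
def f(v,ms):
    t=0
    for c,k in ms:
        m=cyl(c,v[0]*.01,v[1]*.01,v[2],z=v[3]*.01); ok=k.sum()
        t+= (k&~m).sum()/ok + .15*(m&~k).sum()/ok
    return t/len(ms)
for ms in [B]+[[b] for b in B]:
    q=min((minimize(f,(55.5,33,y,3.2),args=(ms,),method="Nelder-Mead",options=dict(initial_simplex=[(55.5,33,y,3.2),(56.5,33,y,3.2),(55.5,34,y,3.2),(55.5,33,y+.2,3.2),(55.5,33,y,3.6)])) for y in(-.5,-.2,.1)),key=lambda s:s.fun)
    print([b[0][0] for b in ms],q.x.round(3),round(q.fun,3))
go(.55,.33,.035)
E
```

```text
scene 0.61 [505. 284.  33.  47.] [0.543 0.332 0.035] 1000
side 0.97 [229. 187.  26.  29.] [0.511 0.311 0.035] 495
side 0.25 [170. 197.  27.  36.] [0.373 0.338 0.035] 864
wrist 0.94 [307. 256. 174. 209.] [0.531 0.322 0.035] 18517
['scene', 'side', 'side', 'wrist'] [53.307 32.538  0.27   2.893] 0.359
['scene'] [53.581 32.98   0.139  2.76 ] 0.085
['side'] [53.43  33.04   0.546  2.663] 0.094
['side'] [ 2477.572  2097.876   -31.908 -2284.556] 1.0
['wrist'] [53.293 32.268  0.209  2.649] 0.033
t 13.0 tcp [0.5554 0.3249 0.0378] head 1.379 j7 0.85 shift [0.0062 0.0039 0.0028]
```

```bash
python3 -m pendant '[[0,0,-0.035,0],[0,0,-0.035,0],[0,0,-0.035,0],[0,0,-0.035,-0.1],[0,0,-0.03,-0.1],[0,0,-0.03,-0.1],[0,0,0,-0.05],[0,0,0,0]]' && cat > f.py <<'E'
from h import *
import sys
x,y,z=map(float,sys.argv[1:4]); yaw=None if sys.argv[4]=="up" else float(sys.argv[4]); B=[]
for n in("scene","side","wrist"):
    c=(n,)+cam(n)[1:]
    for o in r.outline_of("can_a_mid",n):
        w=at(*c,*o["bbox"][:2],z)
        if np.hypot(w[0]-x,w[1]-y)<.04: print(n,round(o["score"],2),w.round(3),o["mask"].sum()); B.append((c,o["mask"])); break
def f(v,ms):
    t=0
    for c,k in ms:
        m=cyl(c,v[0]*.01,v[1]*.01,None if yaw is None else v[2],z=z); t+=((k&~m).sum()+.5*(m&~k).sum())/k.sum()
    return t/len(ms)
v0=np.array([x*100,y*100]+([] if yaw is None else [yaw])); n=len(v0); S=[v0]+[v0+np.eye(n)[i]*(.8 if i<2 else .25) for i in range(n)]
for ms in [[b] for b in B]+[B]:
    q=minimize(f,v0,args=(ms,),method="Nelder-Mead",options=dict(initial_simplex=S)); print([b[0][0] for b in ms],(q.x[:2]/100).round(4),q.x[2:].round(3),round(q.fun,3))
X=q.x/100; 
if yaw is not None: a=q.x[2]; go(X[0]-.024*np.cos(a),X[1]-.024*np.sin(a),z-.008,a+np.pi/2)
else: go(X[0],X[1],z,None)
E
python3 f.py .534 .328 .027 .2
```

```text
time: 13.67
ee_pos: [0.5562, 0.3254, 0.24]
eef_rot: [-0.08, 0.997, 0.001, 0.002]
ft_force: [-0.4, 0.2, -1.0]
width: 0.0871
grip_force: 0.0
side 0.82 [0.532 0.329 0.027] 722
wrist 0.91 [0.534 0.323 0.027] 4665
['side'] [0.5362 0.3208] [0.333] 0.071
['wrist'] [0.5324 0.3225] [0.217] 0.024
['side', 'wrist'] [0.5335 0.3226] [0.23] 0.05
t 14.0 tcp [0.555  0.3248 0.2366] head 1.728 j7 1.16 shift [ 0.0452 -0.0003  0.2177] turn -0.073
```

```bash
python3 -m pendant '[[0,0,0,-0.07],[0.015,0,0.03,0],[0.015,0,0.03,0],[0.015,0,0.03,0],[0,0,0.03,0],[0,0,0.02,0],[0,0,0,0],[0,0,0,0]]' && python3 f.py .5335 .3226 .027 .23
```

```text
time: 14.63
ee_pos: [0.5111, 0.3144, 0.0972]
eef_rot: [-0.114, 0.994, -0.001, -0.001]
ft_force: [0.3, -0.1, 0.7]
width: 0.0868
grip_force: 0.0
scene 0.9 [0.53  0.323 0.027] 1451
side 0.97 [0.53  0.313 0.027] 681
wrist 0.97 [0.535 0.325 0.027] 8191
['scene'] [0.5333 0.3225] [0.178] 0.041
['side'] [0.5331 0.3196] [0.203] 0.101
['wrist'] [0.5332 0.3228] [0.21] 0.195
['scene', 'side', 'wrist'] [0.5333 0.3222] [0.174] 0.121
t 14.9 tcp [0.5123 0.3153 0.0992] head 1.799 j7 1.2 shift [0.0021 0.0032 0.0802] turn 0.054
```

```bash
python3 -m pendant '[[0.001,0.003,0.026,0.03],[0,0,0.026,0],[0,0,0.026,0],[0,0,0,0],[0,0,0,0]]' 0.8 5 && python3 -m pendant '[[0,0,0,0],[0,0,0,0]]' 0.7 && python3 -m pendant '[[0,0,0,0],[0,0,0,0]]' 0.65 && python3 -m pendant '[[0,0,0,0],[0,0,0,0]]' 0.61 && python3 -m pendant '[[0,0,0,0],[0,0,0,0]]' 0.57
```

```text
time: 15.35
ee_pos: [0.51, 0.3178, 0.0208]
eef_rot: [-0.099, 0.995, 0.0, -0.0]
ft_force: [-5.1, -0.6, 6.4]
width: 0.0707
grip_force: 10.4
time: 15.52
ee_pos: [0.5103, 0.3171, 0.0207]
eef_rot: [-0.099, 0.995, -0.0, 0.0]
ft_force: [-0.2, -1.2, 2.0]
width: 0.064
grip_force: 1.0
time: 15.68
ee_pos: [0.5103, 0.3179, 0.0203]
eef_rot: [-0.099, 0.995, 0.0, 0.0]
ft_force: [0.8, 0.4, 0.2]
width: 0.0584
grip_force: 0.0
time: 15.85
ee_pos: [0.51, 0.3178, 0.02]
eef_rot: [-0.099, 0.995, 0.0, 0.0]
ft_force: [-0.0, 0.1, 0.6]
width: 0.0538
grip_force: 0.1
time: 16.02
ee_pos: [0.51, 0.3177, 0.02]
eef_rot: [-0.099, 0.995, 0.0, 0.0]
ft_force: [-0.8, 0.7, 1.2]
width: 0.0541
grip_force: 5.0
```

```bash
python3 -m pendant '[[0,0,0,0],[0,0,-0.005,0],[0,0,-0.005,0],[0,0,-0.005,0],[0,0,0,0]]' 0.4 12 && python3 -m pendant '[[0,0,-0.007,0],[0,0,-0.007,0],[0,0,-0.007,0],[0,0,-0.007,0],[0,0,-0.007,0],[0,0,-0.007,0],[0,0,0,0],[0,0,0,0]]' && python3 -c "
from h import *
I,*_=cam('side'); s=r.read_state(); print(s['ft_force'].round(2),s['torque'].round(2),s['width'],s['grip_force'])
J,*_=cam('scene')
a=cv2.resize(I[110:230,160:320],(400,300),interpolation=2);b=cv2.resize(J[200:320,430:590],(400,300),interpolation=2)
cv2.imwrite('pics/g6.png',np.hstack([a,b])[:,:,::-1])
for n in('side','scene'):
  for o in r.outline_of('can_a_mid',n)[:3]: print(n,round(o['score'],2),np.round(o['bbox']),cv2.minAreaRect(np.argwhere(o['mask'])[:,::-1].astype(np.float32)))"
```

```text
time: 16.43
ee_pos: [0.5102, 0.3175, 0.0358]
eef_rot: [-0.099, 0.995, 0.0, 0.0]
ft_force: [-1.5, -1.3, -4.4]
width: 0.0533
grip_force: 12.0
time: 17.1
ee_pos: [0.5102, 0.3177, 0.0774]
eef_rot: [-0.099, 0.995, 0.0, 0.0]
ft_force: [0.2, -0.4, -7.1]
width: 0.0538
grip_force: 12.0
[-0.3   0.08 -7.61] [-0.01  0.15  0.03] 0.05377118687890814 12.001486227381974
scene 0.81 [505. 265.  39.  49.] ((502.77069091796875, 266.236572265625), (30.521408081054688, 48.610748291015625), 12.094757080078125)
```

```bash
for i in 1; do python3 -m pendant '[[0,0,0,0],[0,0,0,0],[0,0,0,0]]' - 9; done; python3 -c "
from h import *
s=r.read_state(); print(s['ft_force'].round(2),s['torque'].round(3))"; python3 -m pendant '[[0,0,0,0],[0,0,0,0],[0,0,0,0]]' - 7;  python3 -c "
from h import *
s=r.read_state(); print(s['ft_force'].round(2),s['torque'].round(3))"
```

```text
time: 17.55
ee_pos: [0.5098, 0.3174, 0.0766]
eef_rot: [-0.099, 0.995, -0.0, -0.0]
ft_force: [-0.1, -0.4, -7.1]
width: 0.0543
grip_force: 9.0
[-0.12 -0.37 -7.13] [0.043 0.068 0.055]
time: 17.8
ee_pos: [0.5099, 0.3175, 0.0768]
eef_rot: [-0.099, 0.995, 0.0, -0.0]
ft_force: [-0.1, -0.0, -7.7]
width: 0.0538
grip_force: 7.0
[-0.13 -0.02 -7.71] [0.033 0.002 0.027]
```

The moment went from 0.15 to 0 Nm, so the can has swung to hang upright. I'll lower it onto the bench with the light grip, so the foot squares up.

```bash
python3 -m pendant '[[0,0,0.006,0],[0,0,0.005,0],[0,0,0.003,0],[0,0,0,0],[0,0,0,0]]' && python3 -m pendant '[[0,0,0.002,0],[0,0,0.002,0],[0,0,0.001,0],[0,0,0,0]]' && python3 -c "
from h import *
I,*_=cam('side'); J,*_=cam('scene')
s=r.read_state(); print(s['ft_force'].round(2),s['torque'].round(3))
a=cv2.resize(I[110:230,160:320],(400,300),interpolation=2);b=cv2.resize(J[200:320,430:590],(400,300),interpolation=2)
cv2.imwrite('pics/g6.png',np.hstack([a,b])[:,:,::-1])"
```

```text
time: 18.22
ee_pos: [0.5122, 0.3184, 0.0645]
eef_rot: [-0.099, 0.995, 0.001, 0.002]
ft_force: [4.8, 2.3, 5.0]
width: 0.0538
grip_force: 7.0
time: 18.55
ee_pos: [0.5125, 0.3184, 0.0598]
eef_rot: [-0.099, 0.995, 0.001, 0.003]
ft_force: [4.7, 0.6, 7.9]
width: 0.0539
grip_force: 7.0
[6.01 1.05 7.23] [ 0.269 -1.183 -0.041]
```

View pics/g6.png

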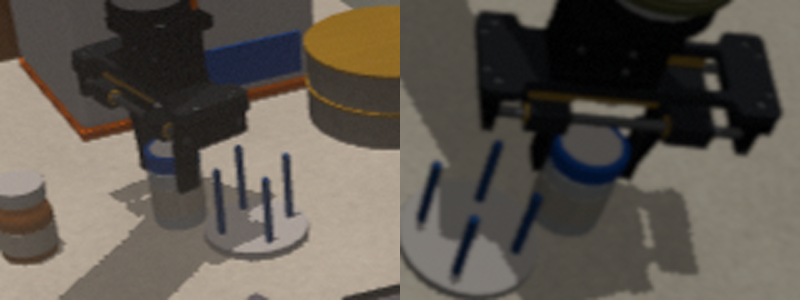

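The picture shows can A standing upright in the jaws, lid up, foot on the bench beside the carrier. I'll release it so it squares up and measure it.

```bash
python3 -m pendant '[[0,0,-0.003,0],[0,0,-0.001,0],[0,0,0,0]]' && python3 -m pendant '[[0,0,0,0],[0,0,0,0],[0,0,0,0],[0,0,0,0]]' 0.75 && python3 f.py .51 .318 .04 up; python3 -c "
from h import *
go(.51,.318,.06,2.28)"
```

```text
time: 18.9
ee_pos: [0.5088, 0.3171, 0.0609]
eef_rot: [-0.099, 0.995, -0.001, -0.001]
ft_force: [0.0, -0.1, -7.3]
width: 0.0537
grip_force: 7.0
time: 19.23
ee_pos: [0.5102, 0.3177, 0.0623]
eef_rot: [-0.099, 0.995, 0.0, 0.0]
ft_force: [-0.3, -0.5, -0.1]
width: 0.0645
grip_force: 0.0
scene 0.85 [0.513 0.321 0.04 ] 1246
side 0.62 [0.518 0.316 0.04 ] 577
wrist 0.98 [0.519 0.318 0.04 ] 10157
['scene'] [0.5158 0.3188] [] 0.082
['side'] [0.5175 0.3153] [] 0.238
['wrist'] [0.5151 0.3178] [] 0.284
['scene', 'side', 'wrist'] [0.5164 0.3183] [] 0.207
t 19.5 tcp [0.51   0.3176 0.062 ] head 1.769 j7 1.17 shift [-0.0064 -0.0005  0.022 ] 
t 19.5 tcp [0.51   0.3176 0.062 ] head 1.769 j7 1.17 shift [-0.0001  0.0004  0.002 ] turn -0.511
```

```bash
python3 -m pendant '[[-0.006,0,0,0],[0,0,0.002,-0.1],[0,0,0,-0.1],[0,0,0,-0.1],[0,0,0,-0.1],[0,0,0,-0.11],[0,0,0,0]]' 0.85 5 && python3 -m pendant '[[0,0,0,0],[0,0,0,0],[0,0,0,0]]' 0.68 && python3 -m pendant '[[0,0,0,0],[0,0,0,0]]' 0.61 && python3 -m pendant '[[0,0,0,0],[0,0,0,0]]' 0.4 20 && python3 -m pendant '[[0,0,-0.01,0],[0,0,-0.025,0],[0,0,-0.03,0],[0,0,-0.025,0],[0,0,0,0],[0,0,0,0]]' && cat > car.py <<'E'
from h import *
# refit carrier from scene + side post tops/blobs
cs=[];res=[]
for n in("scene","side"):
    I,K,p,M=cam(n); c=(n,K,p,M); hsv=cv2.cvtColor(I,cv2.COLOR_RGB2HSV); u,v=proj(*c,(.574,.255,.045))
    dk=((hsv[:,:,2]<110)&(hsv[:,:,0]>95)&(hsv[:,:,0]<135)&(hsv[:,:,1]>(90 if n=="scene" else 70))).astype(np.uint8); w=np.zeros_like(dk); cv2.circle(w,(int(u),int(v)),38,1,-1)
    nb,_,st,ce=cv2.connectedComponentsWithStats(dk*w); b=[ce[i] for i in range(1,nb) if 15<st[i,4]<200]; print(n,np.round(b).tolist(),st[1:,4].tolist())
    cs.append(c);res.append(b)
E
python3 car.py
```

```text
time: 20.12
ee_pos: [0.5164, 0.3186, 0.0599]
eef_rot: [-0.349, 0.937, 0.0, 0.0]
ft_force: [0.2, 0.4, -0.6]
width: 0.0739
grip_force: 0.0
time: 20.37
ee_pos: [0.516, 0.3187, 0.0599]
eef_rot: [-0.346, 0.938, 0.0, 0.0]
ft_force: [-0.7, -0.0, 0.2]
width: 0.0626
grip_force: 0.0
time: 20.53
ee_pos: [0.5158, 0.3187, 0.0599]
eef_rot: [-0.346, 0.938, 0.0, 0.0]
ft_force: [-0.0, -0.0, -0.4]
width: 0.0555
grip_force: 0.0
time: 20.7
ee_pos: [0.5159, 0.3187, 0.0599]
eef_rot: [-0.347, 0.938, 0.0, 0.0]
ft_force: [0.4, -0.2, -0.1]
width: 0.0534
grip_force: 20.0
time: 21.2
ee_pos: [0.5161, 0.3189, 0.1506]
eef_rot: [-0.347, 0.938, 0.0, 0.001]
ft_force: [0.2, -1.0, -8.7]
width: 0.0533
grip_force: 20.0
scene [[465.0, 268.0], [442.0, 275.0], [480.0, 289.0], [456.0, 296.0]] [63, 44, 68, 69]
side [] [2, 2, 2, 3]
```

```bash
cat > car.py <<'E'
from h import *
def model(c,v):
    m=np.zeros((480,640),np.uint8)
    def hull(P): cv2.fillConvexPoly(m,cv2.convexHull(np.float32([proj(*c,q) for q in P])*16).astype(np.int32),1,shift=4)
    t=np.linspace(0,2*np.pi,32)
    hull([(v[0]+.052*np.cos(a),v[1]+.052*np.sin(a),z) for a in t for z in(0,.01)])
    for k in range(4):
        b=v[2]+np.pi/4+k*np.pi/2
        hull([(v[0]+.0355*np.cos(b)+.004*np.cos(a),v[1]+.0355*np.sin(b)+.004*np.sin(a),z) for a in t[::4] for z in(.01,.08)])
    return m>0
B=[]
for n in("scene","side","wrist"):
    c=(n,)+cam(n)[1:]
    for o in r.outline_of("carrier_floor",n):
        w=at(*c,*o["bbox"][:2],.03)
        if np.hypot(w[0]-.574,w[1]-.255)<.04: B.append((c,o["mask"])); print(n,o["score"].__round__(2),o["mask"].sum()); break
def f(v,ms): return -sum((lambda m:(m&k).sum()/(m|k).sum())(model(c,(v[0]/100,v[1]/100,v[2]))) for c,k in ms)/len(ms)
for ms in [[b] for b in B]+[B]:
    q=minimize(f,(57.4,25.5,.71),args=(ms,),method="Nelder-Mead",options=dict(initial_simplex=[(57.4,25.5,.71),(58.2,25.5,.71),(57.4,26.2,.71),(57.4,25.5,.9)])); print([b[0][0] for b in ms],q.x.round(3),round(q.fun,3))
go(.574,.255,.17,.71)
E
python3 car.py
```

```text
scene 0.94 2243
side 0.95 1068
wrist 0.95 11367
['scene'] [57.407 25.326  0.674] -0.902
['side'] [57.419 25.533  0.722] -0.891
['wrist'] [57.253 25.388  0.716] -0.92
['scene', 'side', 'wrist'] [57.294 25.337  0.702] -0.9
t 21.6 tcp [0.5155 0.3185 0.1489] head 2.279 j7 1.65 shift [-0.0031 -0.0862 -0.0211] turn 1.569
```

```bash
python3 -m pendant '[[0,0,-0.02,0],[0,-0.022,0,0],[0,-0.022,0,0],[0,-0.022,0,0],[-0.0023,-0.0206,0,0],[0,0,0,0],[0,0,0,0],[0,0,0,0]]' && python3 -c "
from h import *
go(.5735,.2542,.072,.71)"
```

```text
time: 22.27
ee_pos: [0.5735, 0.2548, 0.1695]
eef_rot: [-0.347, 0.938, 0.0, -0.0]
ft_force: [-0.2, 1.1, -7.4]
width: 0.0536
grip_force: 20.0
t 22.3 tcp [0.5735 0.2548 0.1695] head 2.279 j7 1.8 shift [ 0.0004 -0.0006  0.0975] turn 1.569
```

```bash
python3 -m pendant '[[0,0,0.015,0],[0,0,0.015,0],[0,0,0.015,0],[0,0,0.015,0],[0,0,0.015,0],[0,0,0.01,0],[0,0,0,0]]' && python3 -m pendant '[[0,0,0.005,0],[0,0,0.003,0],[0,0,0.003,0],[0,0,0,0],[0,0,0,0]]'
```

```text
time: 22.85
ee_pos: [0.572, 0.2547, 0.0823]
eef_rot: [-0.347, 0.938, -0.0, -0.002]
ft_force: [1.1, 0.7, -7.3]
width: 0.0532
grip_force: 20.0
time: 23.27
ee_pos: [0.574, 0.2545, 0.0741]
eef_rot: [-0.347, 0.938, 0.0, 0.0]
ft_force: [-0.6, 0.1, -5.7]
width: 0.0535
grip_force: 20.0
```

Clean entry. I'll go down the last 4 mm until it bears, then release gently.

```bash
python3 -m pendant '[[0,0,0.002,0],[0,0,0.002,0],[0,0,0.0005,0],[0,0,0,0],[0,0,0,0]]' && python3 -m pendant '[[0,0,0,0],[0,0,0,0]]' 0.64 5 &&  python3 -m pendant '[[0,0,0,0],[0,0,0,0],[0,0,0,0]]' 0.72 && python3 -m pendant '[[0,0,-0.02,0],[0,0,-0.03,0],[0,0,-0.035,0],[0,0,-0.035,0],[0,0,-0.035,0],[0,0,-0.03,0],[0,0,0,0],[0,0,0,0]]' && python3 f.py .5735 .2542 .05 up && python3 f.py .617 -.058 .04 up; python3 -c "
from h import *
go(.617,-.058,.2,1.4)"
```

```text
time: 23.68
ee_pos: [0.5743, 0.2546, 0.0699]
eef_rot: [-0.347, 0.938, 0.0, 0.0]
ft_force: [-0.4, -0.6, 0.3]
width: 0.0534
grip_force: 20.0
time: 23.85
ee_pos: [0.5745, 0.2547, 0.07]
eef_rot: [-0.347, 0.938, 0.0, 0.001]
ft_force: [0.7, 0.7, -0.0]
width: 0.0551
grip_force: 0.0
time: 24.1
ee_pos: [0.5741, 0.2545, 0.0696]
eef_rot: [-0.347, 0.938, 0.0, 0.0]
ft_force: [0.8, -0.1, 0.0]
width: 0.0616
grip_force: 0.0
time: 24.77
ee_pos: [0.5748, 0.2548, 0.2565]
eef_rot: [-0.347, 0.938, 0.0, 0.002]
ft_force: [0.5, -1.0, -0.7]
width: 0.0627
grip_force: 0.0
scene 0.89 [0.573 0.257 0.05 ] 1281
side 0.74 [0.572 0.254 0.05 ] 685
wrist 0.74 [0.576 0.258 0.05 ] 3240
['scene'] [0.5756 0.2556] [] 0.079
['side'] [0.578  0.2552] [] 0.145
['wrist'] [0.5737 0.2537] [] 0.036
['scene', 'side', 'wrist'] [0.5751 0.2543] [] 0.093
t 25.1 tcp [0.5735 0.2542 0.2531] head 2.279 j7 1.8 shift [-0.0017 -0.001   0.2031] 
t 25.4 tcp [0.5739 0.2544 0.2542] head 2.279 j7 1.8 shift [ 0.1705 -0.2653  0.0542] turn 0.879Traceback (most recent call last):
  File "f.py", line 16, in <module>
    q=minimize(f,v0,args=(ms,),method="Nelder-Mead",options=dict(initial_simplex=S)); print([b[0][0] for b in ms],(q.x[:2]/100).round(4),q.x[2:].round(3),round(q.fun,3))
    res = _minimize_neldermead(fun, x0, args, callback, bounds=bounds,
                               **options)
    fsim[k] = func(sim[k])
              ~~~~^^^^^^^^
    fx = function(np.copy(x), *(wrapper_args + args))
  File "f.py", line 13, in f
    return t/len(ms)
           ~^~~~~~~~
ZeroDivisionError: division by zero
```

```bash
python3 -m pendant '[[0,0,0,0.12],[0,0,0,0.12],[0,0,0,0.12],[0,0,0,0.12],[0,0,0,0.12],[0,0,0,0.12],[0,0,0,0.12],[0,0,0,0.04]]' 0.9 && python3 -m pendant '[[-0.0094,-0.03,0,0],[-0.0094,-0.03,0,0],[-0.0094,-0.03,0,0],[-0.0094,-0.03,0,0],[-0.0094,-0.03,0,0],[-0.0094,-0.03,0,0],[-0.0094,-0.03,0,0],[-0.0094,-0.03,0,0]]' && python3 -m pendant '[[-0.0094,-0.03,0,0],[-0.0094,-0.03,0,0],[0,0,0.03,0],[0,0,0.03,0],[0,0,0.03,0],[0,0,0,0],[0,0,0,0]]' && python3 f.py .617 -.058 .04 up;  python3 -c "
from h import *
go(.617,-.058,.06)"
```

```text
time: 26.03
ee_pos: [0.5739, 0.2545, 0.2544]
eef_rot: [0.089, 0.996, 0.0, 0.0]
ft_force: [-0.4, -0.5, 1.5]
width: 0.0783
grip_force: 0.0
time: 26.7
ee_pos: [0.607, 0.0036, 0.2546]
eef_rot: [0.086, 0.996, 0.0, 0.0]
ft_force: [0.1, 0.8, 0.0]
width: 0.0785
grip_force: 0.0
time: 27.28
ee_pos: [0.6145, -0.0571, 0.1637]
eef_rot: [0.086, 0.996, -0.0, -0.001]
ft_force: [-0.0, -0.4, 1.4]
width: 0.0781
grip_force: 0.0
side 0.72 [ 0.612 -0.066  0.04 ] 1207
['side'] [ 0.6153 -0.0605] [] 0.023
['side'] [ 0.6153 -0.0605] [] 0.023
t 27.6 tcp [ 0.6161 -0.0572  0.1661] head 1.399 j7 1.51 shift [ 0.0005 -0.0034  0.1261] 
t 27.6 tcp [ 0.6161 -0.0572  0.1661] head 1.399 j7 1.51 shift [-0.0008 -0.0007  0.1061]
```

```bash
python3 -m pendant '[[0,-0.002,0.03,0],[0,0,0.03,0],[0,0,0.025,0],[0,0,0.018,0],[0,0,0,0]]' && python3 -m pendant '[[0,0,0,0],[0,0,0,0],[0,0,0,0]]' 0.68 && python3 -m pendant '[[0,0,0,0],[0,0,0,0]]' 0.6 && python3 -m pendant '[[0,0,0,0],[0,0,0,0]]' 0.4 15 && python3 -m pendant '[[0,0,-0.01,0],[0,0,-0.015,0],[0,0,0,0],[0,0,0,0],[0,0,0,0]]' && python3 -c "
from h import *
F=[]
for i in range(4): cam('wrist'); F.append(r.read_state()['ft_force'])
print(np.array(F).round(2)[:,2])
go(.617,-.058,.06)"
```

```text
time: 28.0
ee_pos: [0.6129, -0.0589, 0.0581]
eef_rot: [0.086, 0.996, -0.0, -0.003]
ft_force: [-0.8, 0.4, -0.1]
width: 0.0783
grip_force: 0.0
time: 28.25
ee_pos: [0.6162, -0.0593, 0.0634]
eef_rot: [0.086, 0.996, 0.0, 0.002]
ft_force: [0.5, -0.0, 0.3]
width: 0.0658
grip_force: 0.0
time: 28.42
ee_pos: [0.6156, -0.0592, 0.0625]
eef_rot: [0.086, 0.996, 0.0, 0.001]
ft_force: [-1.2, -1.5, 1.2]
width: 0.0557
grip_force: 0.9
time: 28.58
ee_pos: [0.6155, -0.0595, 0.0623]
eef_rot: [0.086, 0.996, 0.0, 0.001]
ft_force: [-1.2, -0.7, 6.5]
width: 0.0533
grip_force: 15.0
time: 29.0
ee_pos: [0.6146, -0.059, 0.0858]
eef_rot: [0.086, 0.996, 0.0, -0.0]
ft_force: [0.5, -0.1, -2.4]
width: 0.0535
grip_force: 15.0
[-1.59 -1.11 -1.97 -1.45]
t 29.2 tcp [ 0.6145 -0.0591  0.0857] head 1.399 j7 1.53 shift [-0.0023  0.0015  0.0256]
```

C weighs about 1.6 N (0.16 kg), so it's probably the lightest. I'll set it back and get B, weighing it on the way.

```bash
python3 -m pendant '[[0,0,0.01,0],[0,0,0.01,0],[0,0,0.003,0],[0,0,0,0],[0,0,0,0]]' && python3 -m pendant '[[0,0,0,0],[0,0,0,0],[0,0,0,0]]' 0.72 5 && python3 -m pendant '[[0,0,-0.03,0],[0,0,-0.035,0],[0,0,-0.035,0],[0,0,-0.02,0],[0,0,0,-0.1],[0,0,0,-0.1],[0,0,0,-0.1],[0,0,0,-0.11]]' 0.95 && python3 -c "
from h import *
go(.564,-.254,.15,1.571+.24)"
```

```text
time: 29.62
ee_pos: [0.6145, -0.0592, 0.0624]
eef_rot: [0.086, 0.996, -0.0, -0.001]
ft_force: [0.8, 0.3, -2.1]
width: 0.0533
grip_force: 15.0
time: 29.87
ee_pos: [0.615, -0.0592, 0.0634]
eef_rot: [0.086, 0.996, 0.0, 0.0]
ft_force: [-0.2, 0.2, -0.6]
width: 0.0611
grip_force: 0.0
time: 30.53
ee_pos: [0.615, -0.0591, 0.1836]
eef_rot: [-0.121, 0.993, 0.0, 0.0]
ft_force: [0.0, 0.2, 0.3]
width: 0.0828
grip_force: 0.0
t 30.5 tcp [ 0.615  -0.0591  0.1836] head 1.814 j7 1.91 shift [ 0.0964 -0.1769  0.0336] turn 0.003
```

```bash
python3 -m pendant '[[0.016,-0.03,0,0],[0.016,-0.03,0,0],[0.016,-0.03,0,0],[0.016,-0.03,0,0],[0.016,-0.03,0,0],[0.016,-0.027,0,0],[0,0,0,0],[0,0,0,0]]' && python3 f.py .587 -.248 .04 .25
```

```text
time: 31.2
ee_pos: [0.5625, -0.2563, 0.1835]
eef_rot: [-0.117, 0.993, -0.0, 0.0]
ft_force: [0.0, 0.6, 0.2]
width: 0.0826
grip_force: 0.0Traceback (most recent call last):
  File "f.py", line 16, in <module>
    q=minimize(f,v0,args=(ms,),method="Nelder-Mead",options=dict(initial_simplex=S)); print([b[0][0] for b in ms],(q.x[:2]/100).round(4),q.x[2:].round(3),round(q.fun,3))
    res = _minimize_neldermead(fun, x0, args, callback, bounds=bounds,
                               **options)
    fsim[k] = func(sim[k])
              ~~~~^^^^^^^^
    fx = function(np.copy(x), *(wrapper_args + args))
  File "f.py", line 13, in f
    return t/len(ms)
           ~^~~~~~~~
ZeroDivisionError: division by zero
```

```bash
sed -i 's/r.outline_of("can_a_mid",n)/[o for t in("can_a_mid","can_b_mid") for o in r.outline_of(t,n)]/; s/<.04: print/<.06: print/' f.py; python3 f.py .587 -.248 .04 .25; python3 -c "
from h import *
cam('wrist')
for o in r.outline_of('can_b_mid','wrist'): print(o['score'],o['bbox'])"
```

```text
scene 0.63 [ 0.588 -0.247  0.04 ] 1102
side 0.31 [ 0.563 -0.286  0.04 ] 217
['scene'] [ 0.5883 -0.2463] [0.28] 0.057
['side'] [ 0.5843 -0.2584] [0.724] 3.403
['scene', 'side'] [ 0.5852 -0.2562] [0.593] 1.88
t 31.9 tcp [ 0.5634 -0.2538  0.1833] head 1.809 j7 2.26 shift [ 0.002  -0.0157  0.1513] turn -0.355
0.7 [327.2, 257.4, 70.9, 101.1]
```

```bash
sed -i 's/("scene","side","wrist")/sys.argv[5].split(",") if len(sys.argv)>5 else ("scene","side","wrist")/; s/<.06: print/<.08: print/' f.py; python3 f.py .588 -.247 .04 .26 scene,wrist; python3 f.py .588 -.247 .04 .26 scene,wrist
```

```text
File "f.py", line 4
    for n insys.argv[5].split(",") if len(sys.argv)>5 else ("scene","side","wrist"):
          ^^^^^
SyntaxError: invalid syntax
  File "f.py", line 4
    for n insys.argv[5].split(",") if len(sys.argv)>5 else ("scene","side","wrist"):
          ^^^^^
SyntaxError: invalid syntax
```

```bash
sed -i 's/insys/in sys/' f.py; python3 f.py .588 -.247 .04 .26 scene,wrist
```

```text
scene 0.92 [ 0.585 -0.246  0.04 ] 1134
wrist 0.69 [ 0.585 -0.246  0.04 ] 6459
['scene'] [ 0.588  -0.2473] [0.196] 0.043
['wrist'] [ 0.5868 -0.2475] [0.239] 0.041
['scene', 'wrist'] [ 0.5866 -0.2474] [0.242] 0.041
t 32.4 tcp [ 0.5634 -0.2539  0.1833] head 1.809 j7 2.26 shift [-1.000e-04  7.000e-04  1.513e-01] turn -0.003
```

```bash
python3 -m pendant '[[0,0,0.03,0],[0,0,0.03,0],[0,0,0.03,0],[0,0,0.03,0],[0,0,0.02,0],[0,0,0.01,0],[0,0,0,0],[0,0,0,0]]' && python3 -m pendant '[[0,0,0,0],[0,0,0,0],[0,0,0,0],[0,0,0,0]]' 0.68 && python3 -m pendant '[[0,0,0,0],[0,0,0,0]]' 0.6 && python3 -m pendant '[[0,0,0,0],[0,0,0,0]]' 0.4 9 && python3 -m pendant '[[0,0,-0.006,0],[0,0,-0.008,0],[0,0,-0.01,0],[0,0,-0.01,0],[0,0,-0.01,0],[0,0,0,0],[0,0,0,0],[0,0,0,0]]' && python3 -c "
from h import *
F=[]
for i in range(4): cam('wrist'); s=r.read_state();F.append(np.r_[s['ft_force'],s['torque']])
print(np.array(F).round(2))
"
```

```text
time: 33.02
ee_pos: [0.5637, -0.2541, 0.034]
eef_rot: [-0.119, 0.993, -0.0, 0.0]
ft_force: [0.5, 1.0, -0.8]
width: 0.0827
grip_force: 0.0
time: 33.35
ee_pos: [0.5639, -0.254, 0.0343]
eef_rot: [-0.119, 0.993, -0.0, 0.001]
ft_force: [-0.2, 0.4, -0.1]
width: 0.0646
grip_force: 0.0
time: 33.52
ee_pos: [0.5634, -0.2535, 0.0336]
eef_rot: [-0.119, 0.993, 0.0, 0.0]
ft_force: [-2.4, 4.8, 3.9]
width: 0.0553
grip_force: 3.1
time: 33.68
ee_pos: [0.5632, -0.2528, 0.0335]
eef_rot: [-0.119, 0.993, 0.001, -0.0]
ft_force: [-2.8, 4.1, 5.5]
width: 0.0537
grip_force: 9.0
time: 34.35
ee_pos: [0.5632, -0.2537, 0.0771]
eef_rot: [-0.119, 0.993, 0.0, -0.0]
ft_force: [-0.6, 0.6, -4.4]
width: 0.0538
grip_force: 9.0
[[-0.54 -0.07 -3.71  0.05  0.08 -0.04]
 [ 0.7   0.58 -4.91  0.04  0.06 -0.07]
 [ 0.53 -0.68 -3.56  0.07  0.13  0.01]
 [-0.08 -0.32 -3.53  0.04  0.07 -0.03]]
```

B weighs about 4.0 N (0.4 kg), so the order is A, B, C. I'll raise it, carry it to free bench, and loosen the grip so it swings upright.

```bash
python3 -m pendant '[[0,0,-0.01,0],[0,0,-0.01,0],[0.012,0.017,0,0],[0.012,0.017,0,0],[0.012,0.017,0,0],[0.012,0.017,0,0],[0,0,0,0],[0,0,0,0]]' && python3 -m pendant '[[0,0,0,0],[0,0,0,0],[0,0,0,0]]' - 6 && python3 -c "
from h import *
s=r.read_state();print(s['ft_force'].round(2),s['torque'].round(3))" && python3 -m pendant '[[0,0,0,0],[0,0,0,0],[0,0,0,0]]' - 5 && python3 -c "
from h import *
s=r.read_state();print(s['ft_force'].round(2),s['torque'].round(3))
for n in ('side','scene'):
  cam(n)
  for o in r.outline_of('can_b_mid',n): print(n,round(o['score'],2),np.round(o['bbox']),np.round(cv2.minAreaRect(np.argwhere(o['mask'])[:,::-1].astype(np.float32))[1:][0]),cv2.minAreaRect(np.argwhere(o['mask'])[:,::-1].astype(np.float32))[2])"
```

```text
time: 35.22
ee_pos: [0.501, -0.1987, 0.0987]
eef_rot: [-0.119, 0.993, 0.0, 0.001]
ft_force: [1.5, -0.1, -2.9]
width: 0.0544
grip_force: 9.0
time: 35.47
ee_pos: [0.5012, -0.1997, 0.0976]
eef_rot: [-0.119, 0.993, -0.0, 0.0]
ft_force: [-0.9, -0.4, -4.4]
width: 0.0535
grip_force: 6.0
[-0.93 -0.42 -4.36] [ 0.057  0.055 -0.022]
time: 35.72
ee_pos: [0.5008, -0.1993, 0.0972]
eef_rot: [-0.119, 0.993, 0.0, -0.0]
ft_force: [-0.1, -0.3, -4.0]
width: 0.0538
grip_force: 5.0
[-0.07 -0.31 -4.05] [0.016 0.108 0.018]
side 0.86 [343. 297.  44.  48.] [50. 30.] 43.83086395263672
side 0.58 [263. 194.  40.  43.] [37. 41.] 72.25532531738281
scene 0.78 [249. 191.  27.  46.] [44. 26.] 90.0
scene 0.36 [213. 238.  25.  26.] [20. 28.] 18.43494987487793
```

```bash
cat > a.py <<'E'
from h import *
s=r.read_state();print(s['ft_force'].round(2),s['torque'].round(3))
n='side';I=cam(n)[0]
for o in r.outline_of('can_b_mid',n)[:2]: print(n,round(o['score'],2),np.round(o['bbox']),np.round(cv2.minAreaRect(np.argwhere(o['mask'])[:,::-1].astype(np.float32))[1]),cv2.minAreaRect(np.argwhere(o['mask'])[:,::-1].astype(np.float32))[2])
cv2.imwrite('pics/last.png',cv2.resize(I[220:360,260:440],(720,560),interpolation=2)[:,:,::-1])
E
python3 -m pendant '[[0,0,0,0],[0,0,0,0],[0,0,0,0]]' - 4 && python3 a.py;  python3 -m pendant '[[0,0,0,0],[0,0,0,0]]' - 3.2 && python3 a.py
```

```text
time: 36.17
ee_pos: [0.5007, -0.1991, 0.0973]
eef_rot: [-0.119, 0.993, 0.0, -0.0]
ft_force: [1.4, -1.0, -3.7]
width: 0.0535
grip_force: 4.0
[ 1.39 -1.   -3.7 ] [0.063 0.018 0.029]
side 0.67 [342. 300.  32.  57.] [55. 31.] 82.87498474121094
side 0.23 [266. 303.  26.  36.] [33. 24.] 90.0
time: 36.43
ee_pos: [0.5007, -0.1991, 0.0974]
eef_rot: [-0.119, 0.993, 0.0, 0.0]
ft_force: [-0.0, 0.4, -4.1]
width: 0.054
grip_force: 3.2
[-0.03  0.41 -4.11] [-0.     0.036  0.052]
side 0.94 [341. 302.  30.  54.] [55. 31.] 83.6598129272461
side 0.44 [261. 185.  24.  43.] [40. 24.] 90.0
```

```bash
python3 -m pendant '[[0,0,0.01,0],[0,0,0.01,0],[0,0,0.008,0],[0,0,0.004,0],[0,0,0,0]]' - 4 && python3 -m pendant '[[0,0,0.003,0],[0,0,0.003,0],[0,0,0.002,0],[0,0,0,0]]' && python3 -m pendant '[[0,0,0.002,0],[0,0,0.001,0],[0,0,0,0]]' && python3 a.py
```

```text
time: 36.95
ee_pos: [0.5007, -0.1989, 0.0644]
eef_rot: [-0.119, 0.993, 0.0, -0.0]
ft_force: [0.4, -1.0, -3.8]
width: 0.0537
grip_force: 4.0
time: 37.28
ee_pos: [0.5013, -0.1988, 0.0576]
eef_rot: [-0.119, 0.993, 0.0, 0.001]
ft_force: [2.3, 1.5, 2.7]
width: 0.0539
grip_force: 4.0
time: 37.53
ee_pos: [0.5007, -0.1989, 0.0545]
eef_rot: [-0.119, 0.993, 0.0, 0.0]
ft_force: [1.2, 2.4, 3.4]
width: 0.0541
grip_force: 4.0
[1.16 2.44 3.4 ] [ 0.575 -0.278 -0.015]
side 0.81 [344. 314.  29.  53.] [52. 29.] 71.56504821777344
side 0.35 [263. 193.  46.  43.] [38. 42.] 75.96376037597656
```

```bash
python3 -m pendant '[[0,0,-0.002,0],[0,0,0,0]]' && python3 -m pendant '[[0,0,0,0],[0,0,0,0],[0,0,0,0],[0,0,0,0]]' 0.72 && python3 f.py .503 -.199 .04 up scene,side,wrist; python3 -c "
from h import *
go(.503,-.199,.06)"
```

```text
time: 37.8
ee_pos: [0.4997, -0.1994, 0.0559]
eef_rot: [-0.119, 0.993, 0.0, -0.001]
ft_force: [0.6, 0.4, -3.9]
width: 0.0538
grip_force: 4.0
time: 38.13
ee_pos: [0.5007, -0.1993, 0.0564]
eef_rot: [-0.119, 0.993, -0.0, 0.0]
ft_force: [-0.1, 0.1, 0.8]
width: 0.0621
grip_force: 0.0
scene 0.92 [ 0.505 -0.2    0.04 ] 965
side 0.73 [ 0.503 -0.207  0.04 ] 1065
wrist 0.57 [ 0.508 -0.197  0.04 ] 10509
['scene'] [ 0.5052 -0.199 ] [] 0.063
['side'] [ 0.5074 -0.198 ] [] 0.278
['wrist'] [ 0.5056 -0.1979] [] 0.309
['scene', 'side', 'wrist'] [ 0.5075 -0.1979] [] 0.221
t 38.6 tcp [ 0.5007 -0.1991  0.0564] head 1.809 j7 2.21 shift [-0.0069 -0.0005  0.0164] 
t 38.6 tcp [ 0.5007 -0.1991  0.0564] head 1.809 j7 2.21 shift [-0.0022 -0.0005 -0.0036]
```

```bash
python3 -m pendant '[[-0.005,0,-0.002,0],[0,0,0,0]]' && python3 -m pendant '[[0,0,0,0],[0,0,0,0]]' 0.61 && python3 -m pendant '[[0,0,0,0],[0,0,0,0]]' 0.4 15 && python3 -m pendant '[[0,0,-0.02,0],[0,0,-0.03,0],[0,0,-0.035,0],[0,0,-0.035,0],[0,0,0,0],[0,0,0,0],[0,0,0,0]]' && python3 -c "
from h import *
go(.574,.2545,.18)
s=r.read_state();print(s['ft_force'],s['torque'])
z=s['ee_pos'][2]-.058+.04
import subprocess; print(z)"; python3 f.py .505 -.199 .162 up scene,side
```

```text
time: 38.75
ee_pos: [0.5067, -0.1976, 0.0588]
eef_rot: [-0.119, 0.993, -0.0, 0.001]
ft_force: [0.1, 0.5, 0.6]
width: 0.0628
grip_force: 0.0
time: 38.92
ee_pos: [0.5057, -0.1979, 0.0584]
eef_rot: [-0.119, 0.993, 0.0, 0.0]
ft_force: [-1.2, -1.1, -0.9]
width: 0.0565
grip_force: 0.0
time: 39.08
ee_pos: [0.5056, -0.198, 0.0583]
eef_rot: [-0.119, 0.993, 0.0, 0.0]
ft_force: [0.5, -0.6, -0.0]
width: 0.0536
grip_force: 15.0
time: 39.67
ee_pos: [0.5048, -0.1976, 0.1771]
eef_rot: [-0.119, 0.993, 0.0, -0.001]
ft_force: [-0.5, 0.1, -4.9]
width: 0.0535
grip_force: 15.0
t 39.7 tcp [ 0.5048 -0.1976  0.1771] head 1.809 j7 2.16 shift [-0.1739  0.423  -0.0027] 
[-0.49666354  0.11491755 -4.87386737] [ 0.01774265  0.0093126  -0.01703245]
0.1590789011677693
scene 0.57 [ 0.511 -0.246  0.162] 549
side 0.76 [ 0.501 -0.208  0.162] 1489
['scene'] [ 0.4962 -0.252 ] [] 0.734
['side'] [ 0.5027 -0.2012] [] 0.184
['scene', 'side'] [ 0.4923 -0.2499] [] 0.905
t 40.0 tcp [ 0.5051 -0.1978  0.1774] head 1.809 j7 2.16 shift [ 0.0247 -0.0476  0.0154]
```

```bash
python3 -m pendant '[[-0.0124,0.0302,0,0],[-0.0124,0.0302,0,0],[-0.0124,0.0302,0,0],[-0.0124,0.0302,0,0],[-0.0124,0.0302,0,0],[-0.0124,0.0302,0,0],[-0.0124,0.0302,0,0]]' && python3 -m pendant '[[-0.0124,0.0302,0,0],[-0.0124,0.0302,0,0],[-0.0124,0.0302,0,0],[-0.0124,0.0302,0,0],[-0.0124,0.0302,0,0],[-0.0124,0.0302,0,0],[-0.0124,0.0302,0,0],[0,0,0,0]]' && python3 -m pendant '[[0,0,0,0],[0,0,0,0]]' && cat > ab.py <<'E'
from h import *
import sys
H=float(sys.argv[1]); zlo=float(sys.argv[2])
s=r.read_state(); x,y=s["ee_pos"][:2]; go(.574,.2545,zlo,None)
# upper can centre height H (in hand), lower stack known: compare image columns of both in scene and side
for n in("scene","side"):
    c=(n,)+cam(n)[1:]
    for o in r.outline_of("can_a_mid",n):
        w=at(*c,*o["bbox"][:2],H)
        print(n,round(o["score"],2),np.round(o["bbox"]),"at H",w[:2].round(3),"model H bbox",[int(v) for v in cv2.boundingRect(cyl(c,x,y,z=H).astype(np.uint8))],"A",[int(v) for v in cv2.boundingRect(cyl(c,.574,.2545,z=.05).astype(np.uint8))])
E
python3 ab.py .162 .15
```

```text
time: 40.55
ee_pos: [0.5399, 0.0295, 0.178]
eef_rot: [-0.119, 0.993, 0.0, -0.0]
ft_force: [0.8, -0.5, -3.5]
width: 0.0535
grip_force: 15.0
time: 41.22
ee_pos: [0.5728, 0.2625, 0.1772]
eef_rot: [-0.123, 0.992, 0.002, -0.001]
ft_force: [-0.6, 1.4, -4.3]
width: 0.0534
grip_force: 15.0
time: 41.38
ee_pos: [0.5744, 0.2534, 0.1776]
eef_rot: [-0.119, 0.993, -0.0, -0.0]
ft_force: [0.4, -1.2, -4.5]
width: 0.0536
grip_force: 15.0
t 41.4 tcp [0.5744 0.2534 0.1776] head 1.809 j7 1.34 shift [0.0001 0.0012 0.0276] 
scene 0.98 [462. 282.  36.  45.] at H [0.661 0.248] model H bbox [452, 211, 46, 59] A [441, 255, 41, 51]
scene 0.7 [374. 356.  56.  54.] at H [0.822 0.155] model H bbox [452, 211, 46, 59] A [441, 255, 41, 51]
side 0.79 [262. 184.  21.  43.] at H [0.496 0.073] model H bbox [244, 120, 28, 44] A [248, 165, 26, 41]
side 0.18 [393. 327.  39.  29.] at H [ 0.479 -0.357] model H bbox [244, 120, 28, 44] A [248, 165, 26, 41]
```

```bash
python3 -m pendant '[[0,0.001,0.01,0],[0,0,0.01,0],[0,0,0.004,0],[0,0,0,0],[0,0,0,0]]' && python3 -m pendant '[[0,0,0.0015,0],[0,0,0.0015,0],[0,0,0.001,0],[0,0,0.001,0],[0,0,0,0],[0,0,0,0]]' && python3 -m pendant '[[0,0,0.001,0],[0,0,0,0],[0,0,0,0]]'
```

```text
time: 42.0
ee_pos: [0.574, 0.2547, 0.1538]
eef_rot: [-0.119, 0.993, -0.0, -0.001]
ft_force: [-0.0, -1.0, -3.3]
width: 0.0537
grip_force: 15.0
time: 42.5
ee_pos: [0.5743, 0.2549, 0.1494]
eef_rot: [-0.119, 0.993, 0.0, 0.0]
ft_force: [-0.5, 0.2, -3.9]
width: 0.0536
grip_force: 15.0
time: 42.75
ee_pos: [0.5745, 0.255, 0.1487]
eef_rot: [-0.119, 0.993, 0.0, 0.0]
ft_force: [0.6, -0.1, -1.7]
width: 0.0537
grip_force: 15.0
```

```bash
python3 -m pendant '[[0,0,0.001,0],[0,0,0,0],[0,0,0,0]]' && python3 -m pendant '[[0,0,0,0],[0,0,0,0]]' 0.64 5 && python3 -m pendant '[[0,0,0,0],[0,0,0,0],[0,0,0,0]]' 0.74 && python3 -m pendant '[[0,0,-0.02,0],[0,0,-0.03,0],[0,0,-0.03,0],[0,0,-0.02,0],[0,0,0,0],[0,0,0,0]]' && python3 -c "
from h import *
B=[];
for n in('scene','side'):
    I,K,p,M=cam(n);c=(n,K,p,M)
    for o in r.outline_of('can_b_mid',n)[:4]:
        if np.hypot(*(np.array(proj(*c,(.574,.2545,.1)))-o['bbox'][:2]))<45: print(n,round(o['score'],2),np.round(o['bbox']),[[int(v) for v in cv2.boundingRect(cyl(c,.574,.2545,z=z).astype(np.uint8))] for z in(.05,.13)])
    u,v=proj(*c,(.574,.2545,.1)); u,v=int(u),int(v); B.append(cv2.resize(I[v-60:v+60,u-60:u+60],(400,400),interpolation=2))
cv2.imwrite('pics/st.png',np.hstack(B)[:,:,::-1])
go(.615,-.0593,.24,1.4)"
```

```text
time: 43.0
ee_pos: [0.575, 0.2551, 0.1484]
eef_rot: [-0.119, 0.993, 0.0, 0.001]
ft_force: [1.5, 1.0, 5.3]
width: 0.0533
grip_force: 15.0
time: 43.17
ee_pos: [0.574, 0.2549, 0.1472]
eef_rot: [-0.119, 0.993, 0.0, -0.0]
ft_force: [-0.8, 0.4, 1.4]
width: 0.0554
grip_force: 0.0
time: 43.42
ee_pos: [0.5741, 0.2548, 0.1471]
eef_rot: [-0.119, 0.993, -0.0, -0.0]
ft_force: [0.9, 0.2, -0.1]
width: 0.0632
grip_force: 0.0
time: 43.92
ee_pos: [0.5748, 0.255, 0.2484]
eef_rot: [-0.119, 0.993, 0.0, 0.001]
ft_force: [-0.3, -0.4, -0.9]
width: 0.0645
grip_force: 0.0
scene 0.89 [473. 253.  41.  56.] [[441, 255, 41, 51], [449, 225, 45, 56]]
side 0.71 [262. 156.  24.  42.] [[248, 165, 26, 41], [245, 133, 27, 43]]
t 44.1 tcp [0.5737 0.2546 0.2459] head 1.809 j7 1.34 shift [ 0.034  -0.3148  0.0061] turn 0.409
```

View pics/st.png

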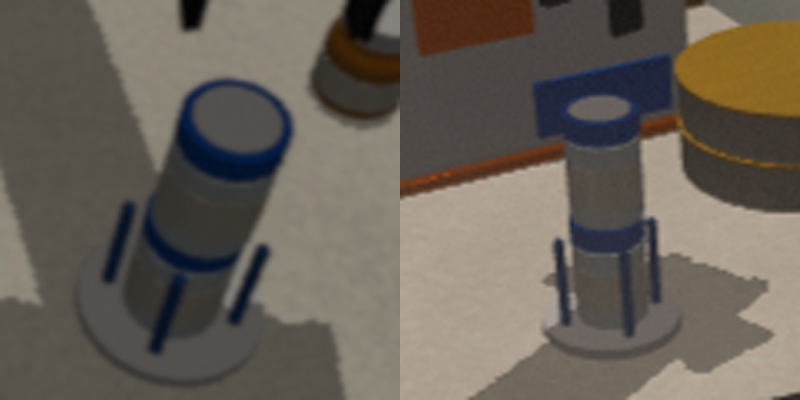

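The picture shows both cans standing in line inside the posts, A from (165,330) to (195,250) with B above it, lids up. Now C.

```bash
python3 -m pendant '[[0,0,-0.005,0.1],[0,0,0,0.1],[0,0,0,0.1],[0,0,0,0.109],[-0.0094,-0.0302,0,0],[-0.0094,-0.0302,0,0],[-0.0094,-0.0302,0,0],[-0.0094,-0.0302,0,0]]' 0.9 && python3 -m pendant '[[-0.0094,-0.0302,0,0],[-0.0094,-0.0302,0,0],[-0.0094,-0.0302,0,0],[-0.0094,-0.0302,0,0],[-0.0094,-0.0302,0,0],[-0.0094,-0.0302,0,0],[0,0,0.03,0],[0,0,0.03,0]]' && python3 -m pendant '[[0,0,0.03,0],[0,0,0,0],[0,0,0,0]]' && python3 f.py .615 -.0593 .04 up; python3 -c "
from h import *
go(.615,-.0593,.0624,1.4)"
```

```text
time: 44.78
ee_pos: [0.5904, 0.128, 0.2513]
eef_rot: [0.085, 0.996, -0.0, -0.001]
ft_force: [-0.4, -0.1, 1.0]
width: 0.0783
grip_force: 0.0
time: 45.45
ee_pos: [0.6161, -0.0619, 0.1923]
eef_rot: [0.088, 0.996, -0.0, 0.001]
ft_force: [-0.1, 0.8, -0.5]
width: 0.0784
grip_force: 0.0
time: 45.7
ee_pos: [0.6144, -0.0586, 0.1609]
eef_rot: [0.085, 0.996, -0.0, -0.002]
ft_force: [0.6, -0.1, 1.1]
width: 0.0787
grip_force: 0.0
t 46.1 tcp [ 0.6159 -0.0587  0.1631] head 1.4 j7 1.5 shift [ 0.0009 -0.0008  0.1007] turn 0.000Traceback (most recent call last):
  File "f.py", line 16, in <module>
    q=minimize(f,v0,args=(ms,),method="Nelder-Mead",options=dict(initial_simplex=S)); print([b[0][0] for b in ms],(q.x[:2]/100).round(4),q.x[2:].round(3),round(q.fun,3))
    res = _minimize_neldermead(fun, x0, args, callback, bounds=bounds,
                               **options)
    fsim[k] = func(sim[k])
              ~~~~^^^^^^^^
    fx = function(np.copy(x), *(wrapper_args + args))
  File "f.py", line 13, in f
    return t/len(ms)
           ~^~~~~~~~
ZeroDivisionError: division by zero
```

```bash
python3 -m pendant '[[0,-0.0007,0.03,0],[0,0,0.03,0],[0,0,0.025,0],[0,0,0.016,0],[0,0,0,0],[0,0,0,0]]' && python3 -m pendant '[[0,0,0,0],[0,0,0,0],[0,0,0,0]]' 0.68 && python3 -m pendant '[[0,0,0,0],[0,0,0,0]]' 0.61 && python3 -m pendant '[[0,0,0,0],[0,0,0,0]]' 0.4 12 && python3 -m pendant '[[0,0,-0.02,0],[0,0,-0.035,0],[0,0,-0.035,0],[0,0,-0.035,0],[0,0,-0.035,0],[0,0,-0.035,0],[0,0,0,0],[0,0,0,0]]' && python3 -c "
from h import *
go(.575,.254,.26)"
```

```text
time: 46.65
ee_pos: [0.6152, -0.0594, 0.0613]
eef_rot: [0.085, 0.996, -0.0, -0.001]
ft_force: [1.4, -0.0, 0.4]
width: 0.0785
grip_force: 0.0
time: 46.9
ee_pos: [0.6164, -0.0594, 0.0629]
eef_rot: [0.085, 0.996, 0.0, 0.001]
ft_force: [-1.0, -0.2, 0.4]
width: 0.0655
grip_force: 0.0
time: 47.07
ee_pos: [0.6158, -0.0594, 0.062]
eef_rot: [0.085, 0.996, 0.0, 0.0]
ft_force: [-0.3, 0.0, -0.3]
width: 0.0564
grip_force: 0.0
time: 47.23
ee_pos: [0.6157, -0.0594, 0.0618]
eef_rot: [0.085, 0.996, 0.0, 0.0]
ft_force: [-1.3, -0.1, 3.1]
width: 0.0539
grip_force: 12.0
time: 47.9
ee_pos: [0.6163, -0.0596, 0.2583]
eef_rot: [0.085, 0.996, 0.0, 0.002]
ft_force: [-0.5, -0.1, -2.3]
width: 0.0536
grip_force: 12.0
t 47.9 tcp [ 0.6163 -0.0596  0.2583] head 1.4 j7 1.49 shift [ 0.094   0.302  -0.0018]
```

```bash
python3 -m pendant '[[0.0094,0.03,0,0],[0.0094,0.03,0,0],[0.0094,0.03,0,0],[0.0094,0.03,0,0],[0.0094,0.03,0,0],[0.0094,0.03,0,0],[0.0094,0.03,0,0],[0.0094,0.03,0,0]]' && python3 -m pendant '[[0.0094,0.03,0,0],[0.0094,0.032,0,0],[0,0,0,0],[0,0,0,0],[0,0,0,0]]' && python3 -c "
from h import *
go(.575,.254,.2318)
for n in('scene','side'):
    c=(n,)+cam(n)[1:]
    for o in r.outline_of('can_b_mid',n)[:4]:
        if np.hypot(*(np.array(proj(*c,(.575,.254,.13)))-o['bbox'][:2]))<45: print(n,round(o['score'],2),np.round(o['bbox'],1),[[int(v) for v in cv2.boundingRect(cyl(c,.575,.254,z=z).astype(np.uint8))] for z in(.13,.237)])"
```

```text
time: 48.57
ee_pos: [0.5809, 0.1911, 0.2543]
eef_rot: [0.085, 0.996, -0.001, -0.001]
ft_force: [-0.1, -0.7, -1.2]
width: 0.0535
grip_force: 12.0
time: 48.98
ee_pos: [0.5737, 0.2535, 0.2546]
eef_rot: [0.085, 0.996, -0.001, -0.001]
ft_force: [-0.1, 0.0, -1.1]
width: 0.0536
grip_force: 12.0
t 49.0 tcp [0.5737 0.2535 0.2546] head 1.4 j7 0.94 shift [-0.0012  0.0008  0.0228] 
scene 0.95 [472.7 254.8  42.8  48.5] [[449, 225, 44, 56], [462, 176, 51, 65]]
side 0.8 [262.4 156.5  24.2  43.8] [[246, 133, 27, 43], [241, 87, 29, 46]]
```

```bash
python3 f.py .575 .254 .13 up scene,side
```

```text
scene 0.74 [0.647 0.248 0.13 ] 629
side 0.87 [0.578 0.248 0.13 ] 906
['scene'] [0.6287 0.2468] [] 0.978
['side'] [0.5783 0.2572] [] 0.035
['scene', 'side'] [0.5907 0.256 ] [] 1.145
t 49.5 tcp [0.5742 0.2539 0.2564] head 1.4 j7 0.94 shift [-0.0159  0.0048  0.1264]
```

```bash
python3 -m pendant '[[0,0.001,0.008,0],[0,0,0.007,0],[0,0,0.004,0],[0,0,0,0],[0,0,0,0],[0,0,0,0]]' && python3 -m pendant '[[0,0,0.0015,0],[0,0,0.001,0],[0,0,0.001,0],[0,0,0,0],[0,0,0,0]]'
```

```text
time: 49.98
ee_pos: [0.5744, 0.2552, 0.2375]
eef_rot: [0.085, 0.996, 0.0, 0.0]
ft_force: [0.2, -0.2, -1.4]
width: 0.054
grip_force: 12.0
time: 50.4
ee_pos: [0.5743, 0.2551, 0.2338]
eef_rot: [0.085, 0.996, 0.0, -0.0]
ft_force: [0.2, -0.2, -1.8]
width: 0.0537
grip_force: 12.0
```

```bash
python3 -m pendant '[[0,0,0.001,0],[0,0,0.0005,0],[0,0,0,0],[0,0,0,0]]' && python3 -m pendant '[[0,0,0.0005,0],[0,0,0,0],[0,0,0,0]]' && python3 -m pendant '[[0,0,0.0005,0],[0,0,0,0],[0,0,0,0]]'
```

```text
time: 50.73
ee_pos: [0.5743, 0.2551, 0.2323]
eef_rot: [0.085, 0.996, 0.0, -0.0]
ft_force: [0.3, -0.5, -0.5]
width: 0.0534
grip_force: 12.0
time: 50.98
ee_pos: [0.5743, 0.2552, 0.2319]
eef_rot: [0.085, 0.996, 0.0, -0.0]
ft_force: [-0.3, -0.3, -1.0]
width: 0.0537
grip_force: 12.0
time: 51.23
ee_pos: [0.5744, 0.2552, 0.2318]
eef_rot: [0.085, 0.996, 0.0, 0.0]
ft_force: [-1.1, -0.4, 2.4]
width: 0.0538
grip_force: 12.0
```

Seated. I'll release it, back off straight up and check.

```bash
python3 -m pendant '[[0,0,0,0],[0,0,0,0]]' 0.64 4 && python3 -m pendant '[[0,0,0,0],[0,0,0,0],[0,0,0,0]]' 0.76 && python3 -m pendant '[[0,0,-0.02,0],[0,0,-0.03,0],[0,0,-0.03,0],[0,0,-0.03,0],[0,0,0,0],[0,0,0,0]]' && python3 -c "
from h import *
for n in('scene','side'):
    c=(n,)+cam(n)[1:]
    for o in r.outline_of('can_c_mid',n)[:5]:
        k=o['mask'];print(n,round(o['score'],2),np.round(o['bbox'],1),[[int(v) for v in cv2.boundingRect(cyl(c,.5745,.2552,z=z).astype(np.uint8))] for z in(.05,.13,.21)])
s=r.read_state();print(s['ft_force'],s['width'],s['time'])"; python3 f.py .5745 .2552 .21 up side; python3 f.py .5745 .2552 .21 up scene
```

```text
time: 51.4
ee_pos: [0.5744, 0.2552, 0.2314]
eef_rot: [0.085, 0.996, 0.0, 0.0]
ft_force: [0.3, -0.1, 0.7]
width: 0.0554
grip_force: 0.0
time: 51.65
ee_pos: [0.5743, 0.2552, 0.2313]
eef_rot: [0.085, 0.996, 0.0, -0.0]
ft_force: [0.5, -0.6, -0.7]
width: 0.0645
grip_force: 0.0
time: 52.15
ee_pos: [0.575, 0.2554, 0.3432]
eef_rot: [0.085, 0.996, 0.001, 0.001]
ft_force: [0.3, 0.3, -1.0]
width: 0.0663
grip_force: 0.0
scene 0.64 [484.3 219.   48.8  57.4] [[442, 255, 40, 51], [450, 225, 44, 56], [459, 190, 49, 62]]
side 0.57 [256.1 123.2  33.6  38.7] [[248, 164, 26, 41], [245, 133, 27, 43], [242, 99, 28, 45]]
[-0.15040033  0.34218783 -1.07777688] 0.0659145729045541 52.35
scene 0.68 [0.654 0.253 0.21 ] 1111
['scene'] [0.6437 0.2479] [] 0.539
['scene'] [0.6437 0.2479] [] 0.539
t 52.6 tcp [0.5743 0.2551 0.3411] head 1.4 j7 0.94 shift [-0.0697  0.0048  0.131 ] Traceback (most recent call last):
  File "f.py", line 16, in <module>
    q=minimize(f,v0,args=(ms,),method="Nelder-Mead",options=dict(initial_simplex=S)); print([b[0][0] for b in ms],(q.x[:2]/100).round(4),q.x[2:].round(3),round(q.fun,3))
    res = _minimize_neldermead(fun, x0, args, callback, bounds=bounds,
                               **options)
    fsim[k] = func(sim[k])
              ~~~~^^^^^^^^
    fx = function(np.copy(x), *(wrapper_args + args))
  File "f.py", line 13, in f
    return t/len(ms)
           ~^~~~~~~~
ZeroDivisionError: division by zero
```

```bash
python3 -c "
from bench import r
print(r.close_job())"
```

```text
the job is handed in; nothing more can be done
None
```

The three canisters are stacked upright, lids up, in the carrier: A (about 0.74 kg) at the bottom, B (about 0.40 kg) on it, C (about 0.16 kg) on top; handed in at about 53 s with the robot clear, though A stuck to a finger early on and was pulled off against a carrier post, and I did not re-check that the other items stayed put.

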